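# Load and register reagent cartridges on the sloped rack

### The job

Load the reagent cartridges (three or four are there) onto the sloped rack, each flat in the middle of its own bay with the label up and its length running up the slope: the bays from the left end (the confirm key's end) are for the 48, 64, 80 and 96 mm cartridge, and the bay of a missing one stays empty. Then pick up the hand scanner and scan them in that order, shortest first, holding the scanner still for three seconds with its beam square-on to the middle of each label from about 6 cm away. Lay the scanner flat back on the middle of its pad, then press the confirm key fully and let it go, leaving the cartridges in their bays and the other things on the bench where they are.

Things in the scene. Friction and masses are not known exactly. Their poses are not given: they have to be found in the camera images.
- cartridge1: grey plastic reagent cartridge, a plain bar 48 mm long (its x axis) x 26 mm wide (y) x 18 mm thick (z), 40 g or so; may be absent. The only one of this length. Origin: centre of its underside; z points out of the labelled top face. At the start it lies label up on the bench; the two ends are alike
- label1 (a point): centre of the barcode label (34 x 22 mm white paper with black bars) on the top face of cartridge1, 18 mm above the cartridge's origin; same axes as the cartridge
- cartridge2: grey plastic reagent cartridge, a plain bar 64 mm long (its x axis) x 26 mm wide (y) x 18 mm thick (z), 50 g or so; may be absent. The only one of this length. Origin: centre of its underside; z points out of the labelled top face. At the start it lies label up on the bench; the two ends are alike
- label2 (a point): centre of the barcode label (34 x 22 mm white paper with black bars) on the top face of cartridge2, 18 mm above the cartridge's origin; same axes as the cartridge
- cartridge3: grey plastic reagent cartridge, a plain bar 80 mm long (its x axis) x 26 mm wide (y) x 18 mm thick (z), 60 g or so; may be absent. The only one of this length. Origin: centre of its underside; z points out of the labelled top face. At the start it lies label up on the bench; the two ends are alike
- label3 (a point): centre of the barcode label (34 x 22 mm white paper with black bars) on the top face of cartridge3, 18 mm above the cartridge's origin; same axes as the cartridge
- cartridge4: grey plastic reagent cartridge, a plain bar 96 mm long (its x axis) x 26 mm wide (y) x 18 mm thick (z), 70 g or so; may be absent. The only one of this length. Origin: centre of its underside; z points out of the labelled top face. At the start it lies label up on the bench; the two ends are alike
- label4 (a point): centre of the barcode label (34 x 22 mm white paper with black bars) on the top face of cartridge4, 18 mm above the cartridge's origin; same axes as the cartridge
- bay1 (a point): centre, on the deck surface, of bay 1 of the rack (counted from its left end, by the key), for the 48 mm cartridge. x points up the slope (away from the robot), y along the rack to its left, z square out of the deck
- bay2 (a point): centre, on the deck surface, of bay 2 of the rack (counted from its left end, by the key), for the 64 mm cartridge. x points up the slope (away from the robot), y along the rack to its left, z square out of the deck
- bay3 (a point): centre, on the deck surface, of bay 3 of the rack (counted from its left end, by the key), for the 80 mm cartridge. x points up the slope (away from the robot), y along the rack to its left, z square out of the deck
- bay4 (a point): centre, on the deck surface, of bay 4 of the rack (counted from its left end, by the key), for the 96 mm cartridge. x points up the slope (away from the robot), y along the rack to its left, z square out of the deck
- rack: fixed rack, white deck 130 mm up the slope x 392 mm along y, sloping 20 degrees, low edge to the robot, bay centres 45 mm above the bench; metal ribs 3 mm thick, 6 mm high part it into four bays 95 mm apart and close its ends, as do a rim along the top edge (61 mm above the bay centres) and a lip at the low edge (65 mm below), both 6 mm high. Cartridges stay by friction. Origin: under its centre, on the bench; y to its left, z up
- scanner: hand scanner, about 170 g: black handle, a bar 110 mm (x, from -63 to +47 mm) x 28 mm wide (y) x 28 mm high (z), with a grey head (44 mm wide, top 63 mm above the underside) at its +x end, starting at x = 38 mm. Origin: middle of the underside of the handle, near the centre of mass and the place to grip it (across y). It lies flat on its pad at the start
- window (a point): centre of the scanner's reading window, at x = 76, z = 12 mm from the scanner's origin, on the face of the head that looks forward and 60 degrees down. x points out of the window along the beam, y is the scanner's y
- pad_top (a point): centre of the top of the scanner's fixed flat blue pad, 140 mm (x) x 70 mm (y), 8 mm high; the scanner's handle lies along the pad's x at the start, the head overhanging at +x
- confirm (a joint): travel of the rack's confirm key, a spring push button pressed straight down: 0 released, 0.006 m fully down (5 N)
- confirm_top (a point): centre of the top of the round white confirm key (32 mm across), on the grey block at the left end of the rack, about 62 mm above the bench; z is up
- tube_rack: bystander: white rack 50 x 200 mm of red-capped tubes, 108 mm high, origin under its centre
- bottle: bystander: jar 60 mm across, 90 mm high, origin under its centre
- glove_box: bystander: cardboard glove box 120 x 230 x 75 mm, origin under its centre

How it is judged:
By the outcome, as a careful person would: the job done as asked, in the order asked, and still so for the second after the job is handed in, with the robot touching nothing.
Of cartridge1, cartridge2, cartridge3, cartridge4 only 3 to 4 are there at a start; the rules pass over those that are not, and their reading is None.
At some moment in a run one of cartridge1, cartridge2, cartridge3, cartridge4, scanner may be knocked a few centimetres aside while the robot is not near it.
It also fails if it takes over 210 s, if anything falls off the work surface, if the arm or the gripper's body presses on something with over 40 N, if the wrist force passes 120 N, or if a joint passes its speed limit or range.

### The arm

A 6-joint arm with a two-finger parallel gripper is mounted at the origin on the work surface. World frame = base frame: x ahead of the robot, y to its left, z up, the work surface at z = 0. Lengths are in mm, angles in degrees, forces in N, time in s.
With the tool pointing down it reaches from about 350 to 850 mm from the base axis. Payload 8.1 kg.
Tool frame: the origin (TCP) lies midway between the tips of the shut fingers; the grasp point (between the pads) lies grip_depth behind it (grip_depth is the distance from the TCP to the grasp point, in mm); z points along the fingers, y is the line along which they close (so a half turn about z gives the same grasp; the last joint's range is limited). The gripper opens to 85 mm and grips with 20 to 120 N. Pads are 22 mm wide; open, the fingers measure 114 mm over their backs; the gripper's body (76 mm by 85 mm) begins 54 mm behind the grasp point. The pads swing forward as they close: fully open they stand 13 mm farther back than shut.
Start: joints at [-75.481, 7.471, 85.268, -0, 87.261, -4.893], TCP at [199.433, -565.89, 231.292] pointing down, gripper open.
Joint ranges: [-169.43, 169.43], [-51.17, 129.36], [1.28, 143.12], [-76.62, 256.62], [0, 156.53], [-152.29, 152.29]. Speed limits (degrees/s): [136.94, 136.94, 159.86, 180, 180, 180].

### API

Orientations are given as [roll, pitch, yaw] about the fixed x, y, z axes, in that order (R = Rz(yaw) Ry(pitch) Rx(roll)).
In Python, from bench import sense, snapshot, hand_in, grip_depth gives the robot as it stands. The module is installed in compiled form; this text tells all that it offers.
- The arm moves only by the tool apply_moves, never from a script. Its argument "series" is text: rows parted by semicolons, each of 5 numbers parted by spaces: the shift along the tool's x, y, z each as a share of 0.3 m, from -1 to 1, then the turn about the tool's z as a share of 2 rad, from -1 to 1, then the gripper's target within -1 to 1 (shut at 1, half-way at 0, fully open at -1). In form: tx ty tz twist gripper; .... A call has 1 to 5 rows; each row shifts and turns the commanded pose from where the row before left it, along the tool's axes as they then stand; what a row does not reach is not made up. A row lasts 1/12 s, in which the tool goes at most 41.7 mm and 7.16 degrees, less where a joint would pass 70% of its speed; a pose out of reach is approached as far as the arm can. A call with a number of a shift or a turn outside -1 to 1 is refused whole. A call with a gripper value outside its range is refused whole. The fingers move at their own pace and stop on an object; "squeeze" is the grip in N (left out, the last holds). Time passes only in rows, so rows that do not move let the fingers close. It gives the time, the measured TCP pose, the force, the opening and the grip force at its end, in the units of the state.
- sense(): the state, without advancing time (a new reading comes with each control period).
- snapshot(name): name is "scene" or "top" or "wrist"; returns a dict with "frame" (384x512x3 uint8, blue, green, red), "depth" (384x512 float32, mm along the optical axis (not along the pixel's ray), 0 where there is no reading), "intrinsics" (3x3 intrinsics, pixels), "extrinsics" (4x4, takes a point from camera to world coordinates); the wrist camera has in their place "tool_from_camera" (4x4, takes a point from camera to tool coordinates, whose origin is the TCP and whose axes are the flange's). Camera axes: x right, y down, z forward; pixel columns grow to the right and rows downward; lengths in mm; the calibration is good to about 2 mm. A picture is of the moment at which its call begins: read the wrist's pose just before it.
- hand_in(): hands the job in; it is judged then, once.
The state is a dict: "time": time; "joint_pos": joint angles; "qd": joint speeds; "joint_efforts": joint torques, N m; "tool_pos": TCP position; "tcp_rot": TCP orientation; "ft_force": force on the tool from outside, world axes, zero at the start; "wrist_torque": the same for the moment, N m; "finger_gap": finger opening in mm; "grip_force": force on a finger pad.
Only numpy, scipy, OpenCV 4.12 (cv2) and the standard library are available. Lean on these libraries where they do the work, as an engineer would, in place of code of your own. Each camera call takes 0.05 s, during which the arm holds its last target. There are 200 camera calls.

## Working session

There is one attempt and no reset: what is moved stays moved. The work goes in short steps, Python scripts to look and compute and a tool call to move; the robot and the scene stay as the last step left them, time stands still between calls to the robot, and variables do not carry over. Pictures are saved under pics/ and viewed, at most 14 in all, crops included, and the job is handed in when it is done.

Besides the shell and the picture viewer there is one more tool, called after ">>>" in YAML: its name, and indented under it one key for each argument. apply_moves: Moves the arm, as the interface text tells. Its arguments: {"type":"object","properties":{"series":{"type":"string"},"squeeze":{"type":"number"}},"required":["series"]}

```bash
mkdir -p pics
cat > h.py <<'E'
import numpy as np, cv2, json
from bench import sense, snapshot, hand_in, grip_depth
from scipy.spatial.transform import Rotation as Rn
def shot(n):
    s=sense(); d=snapshot(n)
    if 'extrinsics' in d: T=np.array(d['extrinsics'])
    else:
        W=np.eye(4); W[:3,:3]=Rn.from_euler('xyz',s['tcp_rot'],degrees=True).as_matrix(); W[:3,3]=s['tool_pos']; T=W@np.array(d['tool_from_camera'])
    return d['frame'],d['depth'],np.array(d['intrinsics']),T
def cast(uv,K,T,z):
    uv=np.atleast_2d(uv).astype(float); r=np.c_[uv,np.ones(len(uv))]@np.linalg.inv(K).T@T[:3,:3].T
    o=T[:3,3]; return o+r*((z-o[2])/r[:,2])[:,None]
def cloud(D,K,T):
    v,u=np.mgrid[:D.shape[0],:D.shape[1]]; P=np.stack([(u-K[0,2])/K[0,0]*D,(v-K[1,2])/K[1,1]*D,D],-1)
    return P@T[:3,:3].T+T[:3,3]
E
python3 - <<'E'
from h import *
print(grip_depth() if callable(grip_depth) else grip_depth, sense())
for n in('scene','top'):
    f,D,K,T=shot(n); cv2.imwrite(f'pics/{n}0.png',f); np.savez(f'{n}0.npz',f=f,D=D,K=K,T=T); print(n,K.round(1).tolist(),T.round(2).tolist())
E
```

```text
18.700000000000003 {'time': 0.0, 'joint_pos': array([-7.54846726e+01,  7.51610389e+00,  8.53311292e+01,  7.24036199e-04,
        8.72595316e+01, -4.89256658e+00]), 'qd': array([-0.06430578,  0.01285691, -0.03951421,  0.07853582, -0.06600043,
        0.0458685 ]), 'joint_efforts': array([-1.57234932e-03, -5.69389343e+01, -5.00554705e+01, -1.56667143e-04,
        1.44789956e-02,  5.61760185e-07]), 'tool_pos': array([ 199.26614581, -565.35933153,  230.21630312]), 'tcp_rot': array([-1.79893686e+02, -9.82621591e-03,  1.94078496e+01]), 'ft_force': array([-0.22499727,  0.25653768,  0.75571681]), 'wrist_torque': array([ 0.01320946, -0.03210673, -0.02787004]), 'grip_force': 0.0, 'finger_gap': 85.04046106072227}
scene [[423.7, 0.0, 252.7], [0.0, 423.7, 192.6], [0.0, 0.0, 1.0]] [[0.86, 0.38, -0.33, 941.03], [0.51, -0.67, 0.54, -712.83], [-0.02, -0.63, -0.77, 1098.27], [0.0, 0.0, 0.0, 1.0]]
top [[370.8, 0.0, 260.3], [0.0, 370.8, 194.4], [0.0, 0.0, 1.0]] [[-0.02, -0.98, 0.18, 257.59], [-1.0, 0.02, 0.0, 7.75], [-0.0, -0.18, -0.98, 1460.58], [0.0, 0.0, 0.0, 1.0]]
```

View pics/scene0.png

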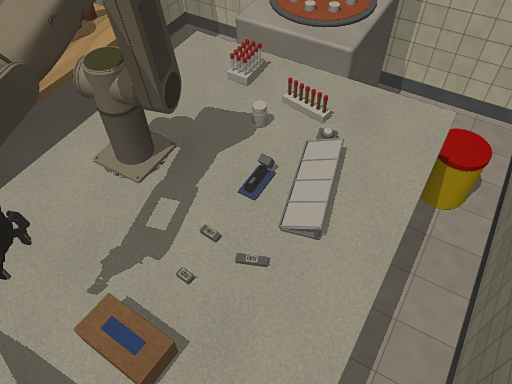

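View pics/top0.png

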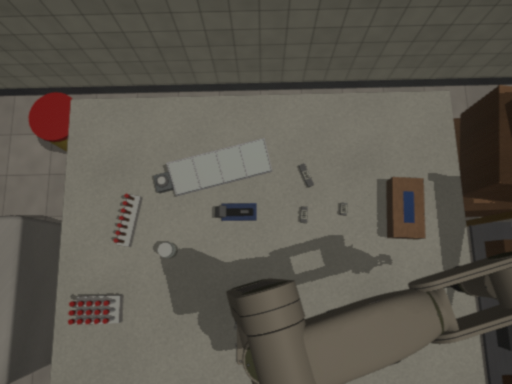

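In the scene view: cartridges at about (185,275), (210,233), (252,260); scanner on pad (258,178); rack from (325,140) to (305,230), key at (327,131). Top: cartridges (343,209), (304,214), (306,175), scanner (238,212), key (161,181). I see three cartridges.

Run:
```python
from h import *
for n,boxes in(('scene',[(172,265,198,287),(198,222,224,245),(232,248,274,270)]),('top',[(335,200,352,218),(297,204,312,225),(296,162,316,188)])):
    z=np.load(n+'0.npz'); P=cloud(z['D'],z['K'],z['T'])
    for b in boxes:
        Q=P[b[1]:b[3],b[0]:b[2]].reshape(-1,3); Q=Q[(Q[:,2]>10)&(Q[:,2]<40)]
        r=cv2.minAreaRect(Q[:,:2].astype(np.float32)); print(n,len(Q),np.round(r[0]),np.round(r[1]),round(r[2],1),'z',np.median(Q[:,2]).round(1))
# rack
z=np.load('scene0.npz'); P=cloud(z['D'],z['K'],z['T'])
for uv in((322,150),(318,170),(311,193),(304,215),(327,131)): print(uv,P[uv[1],uv[0]].round(0))
f=z['f'];m=(f.min(-1)>165)&(P[...,2]>15)&(P[...,2]<90)&(P[...,0]>300)&(P[...,0]<900)
n,l,s,c=cv2.connectedComponentsWithStats(m.astype(np.uint8))
Q=P[m&(np.hypot(P[...,0]-700,P[...,1])<400)]; print(len(Q),Q.mean(0),s[1:,4].max())
z=np.load('top0.npz'); P=cloud(z['D'],z['K'],z['T'])
for uv in((186,178),(207,172),(232,165),(255,157),(161,181),(165,250),(238,212),(222,212)): print(uv,P[uv[1],uv[0]].round(0))
```

```text
scene 153 [ 459. -318.] [27. 49.] 82.6 z 17.8
scene 165 [ 440. -161.] [27. 65.] 83.0 z 17.5
scene 284 [ 598. -177.] [96. 29.] 21.3 z 17.4
top 81 [ 458. -316.] [26. 45.] 84.3 z 17.3
top 108 [ 439. -160.] [26. 63.] 83.6 z 17.9
top 161 [ 598. -181.] [94. 58.] 3.1 z 17.6
(322, 150) [598. 306.  44.]
(318, 170) [627. 210.  48.]
(311, 193) [650. 110.  47.]
(304, 215) [669.  20.  47.]
(327, 131) [580. 384.  62.]
1 [688.21407682 179.15330826  72.31335379] 1
(186, 178) [589. 298.  42.]
(207, 172) [612. 216.  43.]
(232, 165) [637. 117.  44.]
(255, 157) [666.  26.  51.]
(161, 181) [575. 390.  64.]
(165, 250) [310. 361.  95.]
(238, 212) [451.  97.  34.]
(222, 212) [449. 156.  63.]
```

Run:
```python
from h import *
for n in('scene','top'):
    z=np.load(n+'0.npz'); P=cloud(z['D'],z['K'],z['T'])
    Q=P.reshape(-1,3); psi=14.
    for it in range(4):
        c,s=np.cos(np.radians(psi)),np.sin(np.radians(psi))
        o=np.array([634,162.])
        xr=(Q[:,0]-o[0])*c+(Q[:,1]-o[1])*s; yr=-(Q[:,0]-o[0])*s+(Q[:,1]-o[1])*c
        m=(abs(xr)<50)&(abs(yr)<180)&(Q[:,2]>15)&(Q[:,2]<90)
        A=np.c_[Q[m][:,:2],np.ones(m.sum())]; k=np.linalg.lstsq(A,Q[m][:,2],rcond=None)[0]
        res=Q[m][:,2]-A@k; g=abs(res)<3; k=np.linalg.lstsq(A[g],Q[m][g,2],rcond=None)[0]
        psi=np.degrees(np.arctan2(k[1],k[0]))
    print(n,'yaw from plane',psi,'slope',np.degrees(np.arctan(np.hypot(k[0],k[1]))))
    d=abs(Q@[k[0],k[1],-1]+k[2])<9
    m=d&(abs(xr)<90)&(abs(yr)<230)&(Q[:,2]>12)
    R=Q[m]; r=cv2.minAreaRect(R[:,:2].astype(np.float32)); print(r, 'z at centre',np.r_[r[0],1]@k)
    for a in(-150,-60,60,150):
        t=m&(abs(yr-a)<15); print(a,xr[t].min().round(1),xr[t].max().round(1))
    for a in(-40,0,40):
        t=m&(abs(xr-a)<12); print('y',a,yr[t].min().round(1),yr[t].max().round(1))
    # scanner head + pad, key
    f=z['f'].astype(int); 
    b=((f[...,0]>f[...,2]+25)&(f[...,0]>50))&(abs(P[...,0]-450)<80)&(abs(P[...,1]-100)<120)&(abs(P[...,2]-8)<6)
    r=cv2.minAreaRect(P[b][:,:2].astype(np.float32)); print('pad',b.sum(),r)
    b=(abs(P[...,0]-450)<60)&(abs(P[...,1]-100)<120)&(P[...,2]>31)&(P[...,2]<40);print('handle',cv2.minAreaRect(P[b][:,:2].astype(np.float32)))
    b=(abs(P[...,0]-450)<60)&(abs(P[...,1]-100)<120)&(P[...,2]>62);print('head',cv2.minAreaRect(P[b][:,:2].astype(np.float32)),P[b][:,2].max())
    b=(np.hypot(P[...,0]-578,P[...,1]-387)<40)&(P[...,2]>58)&(P[...,2]<70);print('key',b.sum(),cv2.minAreaRect(P[b][:,:2].astype(np.float32)),np.median(P[b][:,2]))
```

```text
scene yaw from plane 13.785624053506808 slope 20.030572918979725
((626.4954833984375, 178.11895751953125), (132.26065063476562, 425.2992248535156), 13.45817756652832) z at centre 44.3183686074301
-150 -70.1 61.5
-60 -69.9 62.1
60 -68.4 63.0
150 -68.9 62.8
y -40 -194.4 228.9
y 0 -194.7 227.2
y 40 -194.4 199.9
pad 269 ((456.7540283203125, 93.53497314453125), (139.66058349609375, 67.92097473144531), 89.46560668945312)
handle ((453.094970703125, 111.01568603515625), (148.23902893066406, 39.14309310913086), 85.3826904296875)
head ((454.4130554199219, 157.26528930664062), (19.79716682434082, 41.90904235839844), 88.60487365722656) 73.29661634687068
key 46 ((578.2529907226562, 388.9979553222656), (29.767072677612305, 29.223876953125), 4.333807945251465) 62.4722001521402
top yaw from plane 13.602827137886111 slope 20.019584123599568
((627.3175048828125, 179.62147521972656), (131.47755432128906, 422.0098571777344), 13.40086841583252) z at centre 43.90038594623036
-150 -68.2 61.4
-60 -67.8 61.7
60 -68.0 60.9
150 -67.4 62.1
y -40 -191.4 229.8
y 0 -191.6 227.7
y 40 -192.1 199.5
pad 63 ((456.9253234863281, 90.22605895996094), (56.90104675292969, 112.49944305419922), 0.7949992418289185)
handle ((449.5334777832031, 112.58793640136719), (148.13096618652344, 39.02235412597656), 87.31085205078125)
head ((454.1498718261719, 157.25718688964844), (26.925251007080078, 43.42308807373047), 88.51163482666016) 73.70412102659338
key 44 ((579.18310546875, 390.9677734375), (28.856233596801758, 27.61737632751465), 51.39695739746094) 62.07894026663462
```

```bash
cat >> h.py <<'E'
def plan(*wps,start=None):
    """waypoints x y z yaw; per waypoint print twist rows, then equal shift rows (shares)"""
    s=sense(); p=np.array(s['tool_pos']) if start is None else np.array(start[:3],float); yaw=s['tcp_rot'][2] if start is None else start[3]
    print('t',round(s['time'],2),'at',np.round(s['tool_pos'],1),np.round(s['tcp_rot'],2),'F',np.round(s['ft_force'],1),'gap',round(s['finger_gap'],1),'grip',round(s['grip_force'],1))
    for w in wps:
        dy=(yaw-w[3]+180)%360-180; k=int(np.ceil(abs(dy)/7.0)); a=np.radians(w[3]); d=np.array(w[:3])-p
        t=np.array([d[0]*np.cos(a)+d[1]*np.sin(a), d[0]*np.sin(a)-d[1]*np.cos(a), -d[2]])/300
        n=max(1,int(np.ceil(np.linalg.norm(t)*300/36)))
        print('->',w,'| twist',k,'x',round(np.radians(dy)/2/k,4) if k else 0,'| shift',n,'x',(t/n).round(4))
        p=np.array(w[:3],float); yaw=w[3]
E
python3 - <<'E'
from h import *
plan((459,-317,180,-7.4),(459,-317,60,-7.4))
E
```

```text
t 0.1 at [ 199.3 -565.4  230.4] [-1.7991e+02 -1.0000e-02  1.9410e+01] F [ 0.6  0.3 -1.2] gap 85.5 grip 0.0
-> (459, -317, 180, -7.4) | twist 4 x 0.0585 | shift 11 x [ 0.0683 -0.0848  0.0153]
-> (459, -317, 60, -7.4) | twist 0 x 0 | shift 4 x [ 0.  -0.   0.1]
```

>>> apply_moves:
  series: "0 0 0 0.0585 0; 0 0 0 0.0585 0; 0 0 0 0.0585 0; 0 0 0 0.0585 0"
  squeeze: 25

```text
time: 0.43
tool_pos: [199.3, -565.6, 230.6]
tcp_rot: [-179.9, 0.0, -7.7]
ft_force: [-1.2, 0.0, -0.6]
finger_gap: 42.9
grip_force: 0.0
```

>>> apply_moves:
  series: "0.068 -0.085 0.015 0 0; 0.068 -0.085 0.015 0 0; 0.068 -0.085 0.015 0 0; 0.068 -0.085 0.015 0 0; 0.068 -0.085 0.015 0 0"

```text
time: 0.85
tool_pos: [317.6, -451.2, 208.1]
tcp_rot: [-180.0, 0.0, -7.4]
ft_force: [0.7, -0.8, 0.1]
finger_gap: 42.6
grip_force: 0.0
```

>>> apply_moves:
  series: "0.068 -0.085 0.015 0 0; 0.068 -0.085 0.015 0 0; 0.068 -0.085 0.015 0 0; 0.068 -0.085 0.015 0 0; 0.068 -0.085 0.015 0 0"

```text
time: 1.27
tool_pos: [435.3, -337.8, 185.7]
tcp_rot: [-180.0, 0.0, -7.4]
ft_force: [0.4, -0.8, 0.2]
finger_gap: 42.7
grip_force: 0.0
```

>>> apply_moves:
  series: "0.068 -0.085 0.015 0 0; 0 0 0 0 0; 0 0 0 0 0; 0 0 0 0 0"

```text
time: 1.6
tool_pos: [457.8, -316.6, 181.5]
tcp_rot: [180.0, 0.1, -7.4]
ft_force: [0.5, 0.6, -0.6]
finger_gap: 42.6
grip_force: 0.0
```

```bash
cat >> h.py <<'E'
def carts(n='wrist',zmin=9,zmax=26,near=None):
    """blobs 18 mm high on the bench from a camera's depth"""
    f,D,K,T=shot(n); P=cloud(D,K,T); m=((P[...,2]>zmin)&(P[...,2]<zmax)&(D>0)).astype(np.uint8)
    c,_=cv2.findContours(m,cv2.RETR_EXTERNAL,cv2.CHAIN_APPROX_NONE)
    for q in c:
        if len(q)<25: continue
        X=P[q[:,0,1],q[:,0,0]][:,:2]
        if near is not None and np.hypot(*(np.median(X,0)-near))>120: continue
        (x,y),(a,b),g=cv2.minAreaRect(cast(q[:,0].astype(float),K,T,18)[:,:2].astype(np.float32))
        if a<b: a,b,g=b,a,g+90
        print(n,'centre',round(x,1),round(y,1),'size',round(a,1),round(b,1),'len angle',round((g+90)%180-90,1))
    return f
E
python3 - <<'E'
from h import *
f=carts(); cv2.imwrite('pics/w1.png',f); plan()
E
```

```text
wrist centre 441.7 -163.8 size 65.1 29.9 len angle -5.1
wrist centre 460.2 -317.9 size 48.0 24.9 len angle -7.4
wrist centre 456.4 -490.2 size 231.7 11.0 len angle -4.1
wrist centre 598.8 -179.9 size 97.3 28.7 len angle 21.2
t 1.65 at [ 457.5 -317.2  181.7] [ 1.7999e+02  3.0000e-02 -7.4200e+00] F [-1.3  0.1 -0.1] gap 42.9 grip 0.0
```

View pics/w1.png

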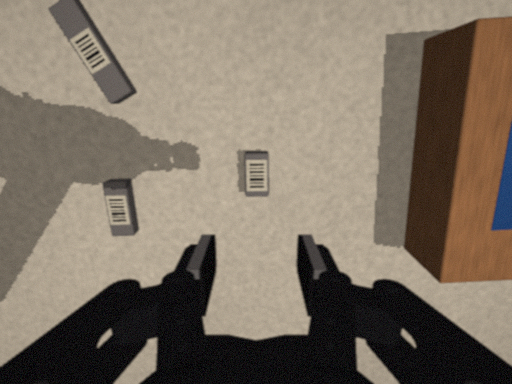

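The wrist view shows the 48 mm cartridge at (257,173), between the fingers, the 64 mm one at (120,207) and the 96 mm one at (93,50).

>>> apply_moves:
  series: "0.009 0.0015 0.1 0 0; 0 0 0.1 0 0; 0 0 0.1 0 0; 0 0 0.1 0 0; 0 0 0.1 0 0"

```text
time: 2.07
tool_pos: [459.8, -318.8, 30.9]
tcp_rot: [180.0, -0.0, -7.5]
ft_force: [0.2, -0.5, -0.5]
finger_gap: 43.0
grip_force: 0.0
```

>>> apply_moves:
  series: "0 0 0.06 0 0; 0 0 0.03 0 0; 0 0 0 0 0; 0 0 0 0 0"

```text
time: 2.4
tool_pos: [460.5, -318.4, 5.4]
tcp_rot: [180.0, -0.0, -7.5]
ft_force: [-0.8, -0.1, 0.9]
finger_gap: 42.6
grip_force: 0.0
```

>>> apply_moves:
  series: "0 0 0 0 1; 0 0 0 0 1; 0 0 0 0 1; 0 0 0 0 1; 0 0 0 0 1"

```text
time: 2.82
tool_pos: [462.1, -318.8, 7.1]
tcp_rot: [179.9, -0.2, -7.4]
ft_force: [-0.8, -0.7, 6.6]
finger_gap: 25.0
grip_force: 26.7
```

>>> apply_moves:
  series: "0 0 0 0 1; 0 0 -0.1 0 1; 0 0 -0.1 0 1; 0 0 -0.1 0 1; 0 0 -0.1 0 1"

```text
time: 3.23
tool_pos: [460.7, -317.3, 126.7]
tcp_rot: [180.0, -0.0, -7.4]
ft_force: [0.3, 0.1, -0.5]
finger_gap: 25.1
grip_force: 25.8
```

Run:
```python
from h import *
plan((460,-318,190,13.6),(500,150,190,13.6))
```

```text
t 3.23 at [ 460.7 -317.3  126.7] [ 1.7998e+02 -3.0000e-02 -7.3900e+00] F [ 0.3  0.1 -0.5] gap 25.1 grip 25.8
-> (460, -318, 190, 13.6) | twist 3 x -0.0611 | shift 2 x [-0.0015  0.0009 -0.1054]
-> (500, 150, 190, 13.6) | twist 0 x 0 | shift 14 x [ 0.0355 -0.1061 -0.    ]
```

>>> apply_moves:
  series: "0 0 -0.12 -0.061 1; 0 0 -0.12 -0.061 1; 0 0 -0.12 -0.061 1; 0.05 -0.12 0 0 1; 0.05 -0.12 0 0 1"

```text
time: 3.65
tool_pos: [474.5, -242.0, 237.4]
tcp_rot: [179.7, -0.3, 13.4]
ft_force: [0.9, 0.5, -1.5]
finger_gap: 25.1
grip_force: 25.8
```

>>> apply_moves:
  series: "0.05 -0.12 0 0 1; 0.05 -0.12 0 0 1; 0.05 -0.12 0 0 1; 0.05 -0.12 0 0 1; 0.05 -0.12 0 0 1"

```text
time: 4.07
tool_pos: [503.7, -45.9, 233.7]
tcp_rot: [180.0, -0.1, 13.6]
ft_force: [-0.1, -0.5, -0.4]
finger_gap: 25.0
grip_force: 25.8
```

>>> apply_moves:
  series: "0.05 -0.12 0 0 1; 0.05 -0.12 0 0 1; 0.05 -0.12 0 0 1; 0.05 -0.12 0 0 1; 0.05 -0.12 0 0 1"

```text
time: 4.48
tool_pos: [534.4, 146.9, 233.7]
tcp_rot: [180.0, -0.1, 13.6]
ft_force: [-0.1, 0.0, 1.0]
finger_gap: 25.0
grip_force: 25.8
```

>>> apply_moves:
  series: "0.05 -0.12 0 0 1; 0 0 0 0 1; 0 0 0 0 1; 0 0 0 0 1"

```text
time: 4.82
tool_pos: [540.4, 183.3, 233.1]
tcp_rot: [180.0, -0.0, 13.6]
ft_force: [-0.2, -0.5, 0.0]
finger_gap: 25.0
grip_force: 25.8
```

Run:
```python
from h import *
f,D,K,T=shot('wrist'); np.savez('w2.npz',f=f,D=D,K=K,T=T); cv2.imwrite('pics/w2.png',f); plan()
```

```text
t 4.87 at [540.5 182.7 233.1] [ 1.7998e+02 -2.0000e-02  1.3560e+01] F [-0.  -0.  -0.3] gap 25.4 grip 25.8
```

View pics/w2.png

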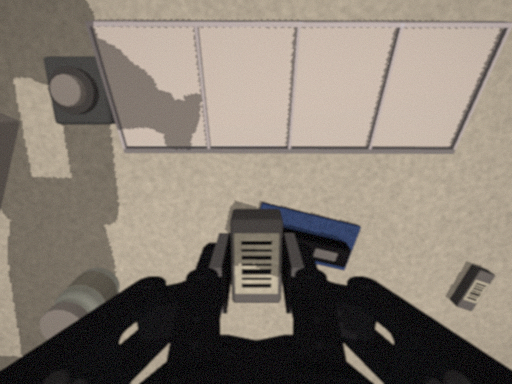

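The rack fills the picture top: rim at row 23, lip at row 149, rib/lip joints at columns ≈125, 208, 290, 372, 453; key at (72,90); held cartridge at (257,255).

Run:
```python
from h import *
z=np.load('w2.npz'); f,D,K,T=[z[k] for k in'fDKT']; P=cloud(D,K,T)
Q=np.concatenate([P[35:140,a:b].reshape(-1,3) for a,b in((215,280),(305,360),(410,440))]); Q=Q[Q[:,2]>5]
A=np.c_[Q[:,:2],np.ones(len(Q))]; k=np.linalg.lstsq(A,Q[:,2],rcond=None)[0]; g=abs(Q[:,2]-A@k)<2; k=np.linalg.lstsq(A[g],Q[g,2],rcond=None)[0]
print('psi',np.degrees(np.arctan2(k[1],k[0])),'slope',np.degrees(np.arctan(np.hypot(*k[:2]))),'n',len(Q))
psi=np.radians(13.6); ex=np.array([np.cos(psi)*np.cos(np.radians(20)),np.sin(psi)*np.cos(np.radians(20)),np.sin(np.radians(20))]); ey=np.array([-np.sin(psi),np.cos(psi),0])
nrm=np.cross(ex,ey); C=np.array([632.3,165.,0]); C[2]=np.r_[C[:2],1]@k; print('C',C)
def onpl(u,v,h):
    r=T[:3,:3]@np.linalg.inv(K)@[u,v,1]; o=T[:3,3]; p=o+r*(np.dot(C+h*nrm-o,nrm)/np.dot(r,nrm)); d=p-C; return np.round([d@ex,d@ey],1)
for u,v in((95,22),(200,25),(295,25),(398,25),(505,22),(125,149),(208,149),(290,149),(372,149),(453,149)): print((u,v),onpl(u,v,6))
kk=(np.hypot(P[...,0]-578,P[...,1]-389)<30)&(P[...,2]>56)&(P[...,2]<70); print('key',kk.sum(),P[kk].mean(0))
# top edge/low edge of rim lip on a column
for u in(250,340): print(P[[15,18,21,24,27,30,140,144,147,150,153,156],u].round(0).tolist())
```

```text
psi 14.03316031550036 slope 19.71674364403422 n 15750
C [632.3        165.          44.55013934]
(95, 22) [ 67.1 185.9]
(200, 25) [64.7 90.3]
(295, 25) [64.7  3.1]
(398, 25) [ 64.7 -91.5]
(505, 22) [  67.1 -188.5]
(125, 149) [-63.  193.2]
(208, 149) [-63.   95.5]
(290, 149) [-63.   -1.1]
(372, 149) [-63.1 -97.7]
(453, 149) [ -63.1 -193.2]
key 870 [581.23636773 388.62331134  61.50300703]
[[705.0, 229.0, -1.0], [702.0, 229.0, 0.0], [683.0, 223.0, 69.0], [612.0, 200.0, 376.0], [679.0, 222.0, 67.0], [677.0, 222.0, 64.0], [572.0, 198.0, 25.0], [567.0, 197.0, 25.0], [564.0, 196.0, 25.0], [561.0, 195.0, 28.0], [553.0, 194.0, 0.0], [549.0, 193.0, 0.0]]
[[728.0, 131.0, -0.0], [725.0, 130.0, 1.0], [703.0, 142.0, 68.0], [699.0, 142.0, 72.0], [699.0, 140.0, 65.0], [697.0, 139.0, 64.0], [597.0, 95.0, 26.0], [592.0, 93.0, 24.0], [589.0, 92.0, 24.0], [586.0, 92.0, 29.0], [582.0, 90.0, 26.0], [576.0, 81.0, 0.0]]
```

Run:
```python
from h import *
plan((597.2,303.1,233,13.6),(597.2,303.1,70,13.6))
```

```text
t 4.87 at [540.5 182.7 233.1] [ 1.7998e+02 -2.0000e-02  1.3560e+01] F [-0.  -0.  -0.3] gap 25.4 grip 25.8
-> (597.2, 303.1, 233, 13.6) | twist 1 x -0.0004 | shift 4 x [ 0.0696 -0.0864  0.0001]
-> (597.2, 303.1, 70, 13.6) | twist 0 x 0 | shift 5 x [0.     0.     0.1087]
```

>>> apply_moves:
  series: "0.07 -0.0865 0 0 1; 0.07 -0.0865 0 0 1; 0.07 -0.0865 0 0 1; 0.07 -0.0865 0 0 1; 0 0 0.1 0 1"

```text
time: 5.28
tool_pos: [603.1, 308.5, 210.3]
tcp_rot: [-179.8, -0.8, 13.6]
ft_force: [2.4, 0.6, 1.3]
finger_gap: 25.3
grip_force: 25.8
```

>>> apply_moves:
  series: "0 0 0.11 0 1; 0 0 0.11 0 1; 0 0 0.11 0 1; 0 0 0.1 0 1; 0 0 0 0 1"

```text
time: 5.7
tool_pos: [593.4, 300.0, 65.7]
tcp_rot: [179.9, 0.7, 13.4]
ft_force: [-1.2, -0.6, -3.0]
finger_gap: 25.3
grip_force: 25.8
```

>>> apply_moves:
  series: "0 0 0.01 0 1; 0 0 0.01 0 1; 0 0 0.01 0 1; 0 0 0.01 0 1; 0 0 0 0 1"

```text
time: 6.12
tool_pos: [598.6, 304.1, 63.1]
tcp_rot: [-180.0, -0.1, 13.6]
ft_force: [0.4, -0.0, -0.2]
finger_gap: 25.2
grip_force: 25.8
```

>>> apply_moves:
  series: "-0.002 0 0.01 0 1; 0 0 0.01 0 1; 0 0 0.01 0 1; 0 0 0 0 1"

```text
time: 6.45
tool_pos: [597.7, 304.1, 54.6]
tcp_rot: [-180.0, -0.1, 13.6]
ft_force: [-4.6, -2.3, 9.9]
finger_gap: 25.7
grip_force: 28.7
```

>>> apply_moves:
  series: "0 0 0.005 0 1; 0 0 0.005 0 1; 0 0 0 0 1; 0 0 0 0 1"

```text
time: 6.78
tool_pos: [597.8, 304.1, 52.3]
tcp_rot: [-180.0, -0.1, 13.6]
ft_force: [-6.9, -3.2, 14.8]
finger_gap: 25.3
grip_force: 30.4
```

>>> apply_moves:
  series: "0 0 0.005 0 1; 0 0 0 0 1; 0 0 0 0 0.2; 0 0 0 0 0.1; 0 0 0 0 0"

```text
time: 7.2
tool_pos: [597.1, 303.8, 48.2]
tcp_rot: [-180.0, 0.0, 13.6]
ft_force: [0.5, -0.0, -0.8]
finger_gap: 42.8
grip_force: 0.0
```

>>> apply_moves:
  series: "0 0 0 0 0; 0 0 -0.05 0 0; 0 0 -0.1 0 0; 0 0 -0.1 0 0; 0 0 -0.1 0 0"

```text
time: 7.62
tool_pos: [596.9, 303.6, 155.1]
tcp_rot: [180.0, 0.0, 13.6]
ft_force: [-0.1, 0.5, 1.2]
finger_gap: 42.8
grip_force: 0.0
```

>>> apply_moves:
  series: "-0.1 0 -0.08 0 0; -0.1 0 -0.08 0 0; -0.1 0 0 0 0; 0 0 0 0 0; 0 0 0 0 0"

```text
time: 8.03
tool_pos: [508.8, 282.6, 202.6]
tcp_rot: [-180.0, -0.1, 13.6]
ft_force: [1.0, -0.3, -0.7]
finger_gap: 42.4
grip_force: 0.0
```

```bash
cat >> h.py <<'E'
psi=np.radians(13.6); c2,s2=np.cos(np.radians(20)),np.sin(np.radians(20))
ex=np.array([np.cos(psi)*c2,np.sin(psi)*c2,s2]); ey=np.array([-np.sin(psi),np.cos(psi),0]); nrm=np.cross(ex,ey); C0=np.array([634.6,165.6,45.3])
def bays(name='wrist'):
    """cartridge blobs on the deck: heights over the deck plane 12..24 mm; coords along slope / along rack rel. to bay centre"""
    f,D,K,T=shot(name); P=cloud(D,K,T)-C0; h=P@nrm; X=P@ex; Y=P@ey
    m=((h>9)&(h<30)&(abs(X)<75)&(abs(Y)<185)&(D>0)).astype(np.uint8)
    c,_=cv2.findContours(m,cv2.RETR_EXTERNAL,cv2.CHAIN_APPROX_NONE)
    for q in c:
        if len(q)<25: continue
        M=np.zeros_like(m); cv2.drawContours(M,[q],-1,1,-1); M=(M>0)&(m>0)
        A=np.c_[X[M],Y[M]].astype(np.float32); (x,y),(a,b),g=cv2.minAreaRect(A)
        if a<b: a,b,g=b,a,g+90
        B=np.c_[X[M],Y[M],np.ones(M.sum())]; k=np.linalg.lstsq(B,h[M],rcond=None)[0]
        i=int(np.round((142.5-y)/95)); print('bay',i+1,'x',round(x,1),'dy',round(y-142.5+95*i,1),'size',round(a,1),round(b,1),'ang',round((g+90)%180-90,1),'h',np.percentile(h[M],[5,50,95]).round(1),'tilt',np.degrees(np.arctan(k[:2])).round(1))
    return f
E
python3 - <<'E'
from h import *
f=bays(); cv2.imwrite('pics/w3.png',f); plan((440,-161,230,-7))
carts('top',near=(440,-161));carts('top',near=(598,-179))
E
```

```text
bay 1 x -4.7 dy -0.1 size 47.9 26.0 ang 0.1 h [15.7 17.9 19.1] tilt [-1.5 -0.2]
t 8.08 at [509.7 282.7 202.4] [-1.7999e+02 -8.0000e-02  1.3580e+01] F [-0.2  0.8 -0.4] gap 42.7 grip 0.0
-> (440, -161, 230, -7) | twist 3 x 0.0599 | shift 13 x [-0.0039  0.1151 -0.0071]
top centre 438.7 -159.7 size 63.7 25.9 len angle -7.1
top centre 597.1 -175.5 size 96.3 27.4 len angle 20.9
```

View pics/w3.png

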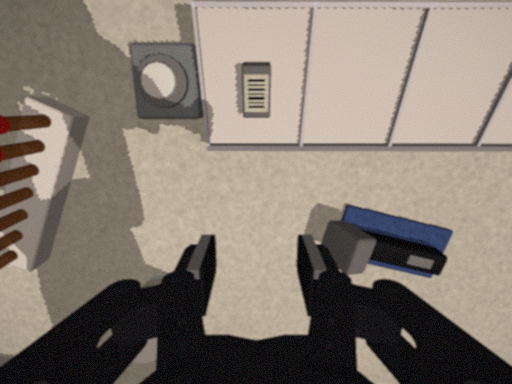

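The 48 mm cartridge sits straight in bay 1 (centre (256,90)), perhaps a bit low; I'll check the rim and lip positions (rows ≈5 and ≈147) in the same view.

Run:
```python
from h import *
f,D,K,T=shot('wrist'); P=cloud(D,K,T)-C0; h=P@nrm;X=P@ex;Y=P@ey
g=cv2.cvtColor(f,cv2.COLOR_BGR2GRAY)
for u in(225,285,350): print(u,'gray top',g[0:12,u].tolist(),'low',g[138:154,u].tolist())
def on(u,v,hh):
    r=T[:3,:3]@np.linalg.inv(K)@[u,v,1]; o=T[:3,3]-C0; p=o+r*((hh-o@nrm)/(r@nrm)); return np.round([p@ex,p@ey],1)
for r in(2,4,6,8): print(r,on(285,r,6),on(285,r,0))
for r in(141,143,145,147,149,151): print(r,on(285,r,6),on(285,r,0))
M=(abs(Y-100)<20)&(abs(X)<50)|(abs(Y-47)<30)&(abs(X)<50); M&=abs(h)<5; B=np.c_[X[M],Y[M],np.ones(M.sum())]; print('deck',np.median(h[M]),np.linalg.lstsq(B,h[M],rcond=None)[0])
```

```text
225 gray top [167, 157, 140, 146, 169, 180, 180, 178, 173, 176, 185, 192] low [192, 198, 199, 200, 197, 186, 158, 108, 78, 95, 120, 131, 129, 133, 147, 162]
285 gray top [171, 164, 142, 152, 176, 184, 185, 186, 172, 153, 161, 183] low [198, 200, 196, 194, 198, 196, 160, 112, 85, 98, 120, 127, 128, 132, 145, 165]
350 gray top [165, 156, 142, 150, 178, 182, 188, 185, 177, 163, 170, 182] low [193, 195, 197, 201, 199, 195, 179, 128, 82, 94, 120, 128, 126, 131, 144, 166]
2 [ 65.8 119. ] [ 65.4 118.6]
4 [ 64.5 119. ] [ 64.  118.5]
6 [ 63.1 118.9] [ 62.6 118.4]
8 [ 61.7 118.8] [ 61.2 118.3]
141 [-57.3 112. ] [-60.3 111.4]
143 [-59.6 111.9] [-62.7 111.2]
145 [-62.  111.7] [-65.1 111.1]
147 [-64.3 111.6] [-67.5 110.9]
149 [-66.7 111.5] [-69.9 110.8]
151 [-69.1 111.3] [-72.4 110.7]
deck -0.2601696768055426 [ 0.00050827  0.00105592 -0.30585371]
```

>>> apply_moves:
  series: "0.1 0 0.05 0 0; 0.1 0 0.05 0 0; 0.1 0 0 0 0; 0 0 0.1 0 0; 0 0 0.1 0 0"

```text
time: 8.65
tool_pos: [601.2, 304.5, 112.0]
tcp_rot: [-180.0, -0.3, 13.5]
ft_force: [0.4, 0.4, -0.7]
finger_gap: 42.8
grip_force: 0.0
```

>>> apply_moves:
  series: "0 0 0.1 0 0; 0 0 0.08 0 0; 0 0 0.025 0 0; 0 0 0 0 0; 0 0 0 0 0"

```text
time: 9.07
tool_pos: [597.9, 303.8, 50.3]
tcp_rot: [-180.0, -0.0, 13.6]
ft_force: [-0.3, -0.4, 0.6]
finger_gap: 43.1
grip_force: 0.0
```

>>> apply_moves:
  series: "0 0 0 0 1; 0 0 0 0 1; 0 0 0 0 1; 0 0 -0.007 0 1; 0 0 -0.007 0 1"

```text
time: 9.48
tool_pos: [597.4, 303.8, 54.8]
tcp_rot: [-180.0, -0.0, 13.6]
ft_force: [-0.6, -1.1, -0.8]
finger_gap: 25.4
grip_force: 26.3
```

>>> apply_moves:
  series: "0.008 0 0 0 1; 0.008 0 0 0 1; 0 0 0.005 0 1; 0 0 0.004 0 1; 0 0 0 0 1"

```text
time: 9.9
tool_pos: [602.6, 305.0, 53.7]
tcp_rot: [180.0, -0.1, 13.6]
ft_force: [-7.3, -3.5, 15.5]
finger_gap: 25.2
grip_force: 28.2
```

>>> apply_moves:
  series: "0 0 0 0 1; 0 0 0 0 0.2; 0 0 0 0 0.1; 0 0 0 0 0; 0 0 0 0 0"

```text
time: 10.32
tool_pos: [601.6, 304.7, 50.6]
tcp_rot: [180.0, 0.0, 13.6]
ft_force: [-0.5, -0.3, -0.2]
finger_gap: 42.7
grip_force: 0.0
```

>>> apply_moves:
  series: "0 0 -0.05 0 0; 0 0 -0.1 0 0; 0 0 -0.1 0 0; -0.08 0 -0.1 0 0; -0.08 0 -0.1 0 0"

```text
time: 10.73
tool_pos: [555.2, 293.3, 188.2]
tcp_rot: [-180.0, -0.0, 13.5]
ft_force: [-0.5, 0.8, 0.8]
finger_gap: 42.9
grip_force: 0.0
```

>>> apply_moves:
  series: "-0.1 0 -0.05 0 0; -0.05 0 0 0 0; 0 0 0 0 0; 0 0 0 0 0"

```text
time: 11.07
tool_pos: [511.5, 283.2, 202.7]
tcp_rot: [-180.0, -0.1, 13.6]
ft_force: [0.3, -0.2, -0.5]
finger_gap: 42.6
grip_force: 0.0
```

Run:
```python
from h import *
f=bays(); plan((440,-161,230,-7))
```

```text
bay 1 x -0.6 dy -0.4 size 47.4 26.0 ang -0.2 h [15.9 17.9 19.2] tilt [-1.5 -0.2]
t 11.12 at [511.8 283.1 201.8] [-1.800e+02 -5.000e-02  1.358e+01] F [ 0.3 -0.4 -0.4] gap 42.9 grip 0.0
-> (440, -161, 230, -7) | twist 3 x 0.0599 | shift 13 x [-0.0044  0.1153 -0.0072]
```

>>> apply_moves:
  series: "0 0 0 0.06 0; 0 0 0 0.06 0; 0 0 0 0.06 0; -0.0045 0.1155 -0.007 0 0; -0.0045 0.1155 -0.007 0 0"

```text
time: 11.53
tool_pos: [500.3, 214.7, 204.0]
tcp_rot: [179.9, 0.1, -7.0]
ft_force: [1.0, -0.7, 0.6]
finger_gap: 42.9
grip_force: 0.0
```

>>> apply_moves:
  series: "-0.0045 0.1155 -0.007 0 0; -0.0045 0.1155 -0.007 0 0; -0.0045 0.1155 -0.007 0 0; -0.0045 0.1155 -0.007 0 0; -0.0045 0.1155 -0.007 0 0"

```text
time: 11.95
tool_pos: [472.3, 41.7, 215.6]
tcp_rot: [180.0, 0.1, -7.1]
ft_force: [0.6, -0.3, 0.1]
finger_gap: 42.7
grip_force: 0.0
```

>>> apply_moves:
  series: "-0.0045 0.1155 0 0 0; -0.0045 0.1155 0.02 0 0; -0.0045 0.1155 0.03 0 0; -0.0045 0.1155 0.03 0 0; -0.0045 0.1155 0.03 0 0"

```text
time: 12.37
tool_pos: [444.2, -129.8, 182.4]
tcp_rot: [-180.0, 0.0, -7.1]
ft_force: [0.1, 0.7, 0.3]
finger_gap: 42.4
grip_force: 0.0
```

>>> apply_moves:
  series: "-0.0045 0.1155 0.03 0 0; 0 0 0 0 0; 0 0 0 0 0; 0 0 0 0 0"

```text
time: 12.7
tool_pos: [438.9, -162.0, 173.6]
tcp_rot: [-179.9, 0.1, -7.1]
ft_force: [0.7, -0.3, -0.1]
finger_gap: 42.8
grip_force: 0.0
```

Run:
```python
from h import *
carts(); plan((440,-161,70,-7))
```

```text
wrist centre 456.7 68.7 size 72.7 31.6 len angle 85.5
wrist centre 441.1 -161.0 size 64.1 25.8 len angle -5.7
wrist centre 580.3 -184.1 size 57.6 26.3 len angle 21.2
wrist centre 605.5 6.7 size 101.1 3.5 len angle -76.6
wrist centre 617.0 16.2 size 76.2 12.6 len angle -76.6
t 12.75 at [ 439.1 -161.5  173.9] [-1.7997e+02  3.0000e-02 -7.0600e+00] F [-0.2  0.2  0.1] gap 42.8 grip 0.0
-> (440, -161, 70, -7) | twist 1 x -0.0005 | shift 3 x [ 0.0009 -0.0007  0.1155]
```

>>> apply_moves:
  series: "0.006 -0.002 0.1 0 0; 0 0 0.1 0 0; 0 0 0.1 0 0; 0 0 0.1 0 0; 0 0 0.1 0 0"

```text
time: 13.17
tool_pos: [441.5, -160.3, 23.3]
tcp_rot: [180.0, -0.1, -6.9]
ft_force: [0.1, -0.0, -0.7]
finger_gap: 42.6
grip_force: 0.0
```

>>> apply_moves:
  series: "0 0 0.04 0 0; 0 0 0.014 0 0; 0 0 0 0 0; 0 0 0 0 1; 0 0 0 0 1"

```text
time: 13.58
tool_pos: [442.3, -161.8, 9.7]
tcp_rot: [179.9, -0.2, -7.0]
ft_force: [0.7, 1.0, 0.4]
finger_gap: 25.2
grip_force: 26.6
```

>>> apply_moves:
  series: "0 0 0 0 1; 0 0 0 0 1; 0 0 0 0 1; 0 0 -0.05 0 1; 0 0 -0.1 0 1"

```text
time: 14.0
tool_pos: [437.7, -160.2, 50.2]
tcp_rot: [-179.9, 0.4, -7.1]
ft_force: [0.8, -1.6, -1.7]
finger_gap: 25.6
grip_force: 26.6
```

>>> apply_moves:
  series: "0 0 -0.12 -0.06 1; 0 0 -0.12 -0.06 1; 0 0 -0.12 -0.06 1; 0 0 0 0 1; 0 0 0 0 1"

```text
time: 14.42
tool_pos: [442.5, -162.5, 164.2]
tcp_rot: [179.8, -0.3, 13.5]
ft_force: [-0.2, 0.2, -2.0]
finger_gap: 25.4
grip_force: 26.7
```

Run:
```python
from h import *
plan((623.4,211.8,170,13.6),(623.4,211.8,72,13.6))
```

```text
t 14.42 at [ 442.5 -162.5  164.2] [179.75  -0.3   13.53] F [-0.2  0.2 -2. ] gap 25.4 grip 26.7
-> (623.4, 211.8, 170, 13.6) | twist 1 x -0.0006 | shift 12 x [ 0.0733 -0.0893 -0.0016]
-> (623.4, 211.8, 72, 13.6) | twist 0 x 0 | shift 3 x [0.     0.     0.1089]
```

>>> apply_moves:
  series: "0.073 -0.089 -0.0015 0 1; 0.073 -0.089 -0.0015 0 1; 0.073 -0.089 -0.0015 0 1; 0.073 -0.089 -0.0015 0 1; 0.073 -0.089 -0.0015 0 1"

```text
time: 14.83
tool_pos: [515.0, -4.5, 161.2]
tcp_rot: [-180.0, 0.1, 13.4]
ft_force: [0.5, -1.0, -1.3]
finger_gap: 25.4
grip_force: 26.6
```

>>> apply_moves:
  series: "0.073 -0.089 -0.0015 0 1; 0.073 -0.089 -0.0015 0 1; 0.073 -0.089 -0.0015 0 1; 0.073 -0.089 -0.0015 0 1; 0.073 -0.089 -0.0015 0 1"

```text
time: 15.25
tool_pos: [590.2, 150.9, 163.0]
tcp_rot: [-180.0, 0.2, 13.5]
ft_force: [0.3, -0.6, -1.2]
finger_gap: 24.9
grip_force: 26.6
```

>>> apply_moves:
  series: "0.073 -0.089 0 0 1; 0.073 -0.089 0 0 1; 0 0 0.1 0 1; 0 0 0.1 0 1; 0 0 0.08 0 1"

```text
time: 15.67
tool_pos: [619.1, 212.0, 77.0]
tcp_rot: [180.0, 0.2, 13.5]
ft_force: [0.0, 0.0, -2.0]
finger_gap: 25.8
grip_force: 26.6
```

>>> apply_moves:
  series: "0 0 0 0 1; 0 0 0 0 1; 0 0 0 0 1"

```text
time: 15.92
tool_pos: [621.1, 211.5, 81.9]
tcp_rot: [-180.0, -0.0, 13.5]
ft_force: [0.5, 0.2, -0.7]
finger_gap: 25.2
grip_force: 26.6
```

Run:
```python
from h import *
plan((623.4,211.8,56,13.6))
```

```text
t 15.92 at [621.1 211.5  81.9] [-1.800e+02 -1.000e-02  1.352e+01] F [ 0.5  0.2 -0.7] gap 25.2 grip 26.6
-> (623.4, 211.8, 56, 13.6) | twist 1 x -0.0007 | shift 1 x [0.0078 0.0009 0.0863]
```

>>> apply_moves:
  series: "0.008 0.001 0.015 0 1; 0 0 0.015 0 1; 0 0 0.015 0 1; 0 0 0.01 0 1; 0 0 0.01 0 1"

```text
time: 16.33
tool_pos: [623.3, 211.8, 62.5]
tcp_rot: [180.0, 0.0, 13.6]
ft_force: [-7.6, -3.0, 11.7]
finger_gap: 25.0
grip_force: 28.6
```

>>> apply_moves:
  series: "0 0 0.01 0 1; 0 0 0.01 0 1; 0 0 0.005 0 1; 0 0 0 0 1; 0 0 0 0 1"

```text
time: 16.75
tool_pos: [623.0, 211.7, 55.3]
tcp_rot: [180.0, 0.0, 13.6]
ft_force: [-4.4, -2.6, 7.8]
finger_gap: 25.2
grip_force: 31.3
```

>>> apply_moves:
  series: "0 0 0.004 0 1; 0 0 0.003 0 1; 0 0 0 0 1; 0 0 0 0 0.2; 0 0 0 0 0.1"

```text
time: 17.17
tool_pos: [623.4, 211.9, 52.4]
tcp_rot: [-180.0, -0.0, 13.6]
ft_force: [1.1, -1.1, 0.4]
finger_gap: 38.5
grip_force: 0.0
```

>>> apply_moves:
  series: "0 0 0 0 0; 0 0 0 0 0; 0 0 -0.05 0 0; 0 0 -0.1 0 0; 0 0 -0.1 0 0"

```text
time: 17.58
tool_pos: [621.9, 211.6, 127.1]
tcp_rot: [180.0, 0.2, 13.6]
ft_force: [-0.0, -0.5, 0.6]
finger_gap: 42.6
grip_force: 0.0
```

>>> apply_moves:
  series: "-0.1 0 -0.12 0 0; -0.1 0 -0.08 0 0; -0.1 0 0 0 0; 0 0 0 0 0; 0 0 0 0 0"

```text
time: 18.0
tool_pos: [538.1, 191.5, 184.5]
tcp_rot: [-180.0, -0.1, 13.6]
ft_force: [-0.2, 0.2, 0.3]
finger_gap: 42.4
grip_force: 0.0
```

Run:
```python
from h import *
f=bays(); plan((575,-183,195,21.2))
```

```text
bay 1 x -0.8 dy -0.5 size 48.0 26.7 ang -0.3 h [12.2 17.7 19.1] tilt [-1.3  4.7]
bay 2 x 0.2 dy -0.9 size 64.2 26.0 ang -0.0 h [16.1 17.9 19.1] tilt [-0.7 -0.1]
t 18.05 at [539.1 191.7 184.3] [-1.800e+02 -9.000e-02  1.357e+01] F [ 0.2 -0.   0.9] gap 42.7 grip 0.0
-> (575, -183, 195, 21.2) | twist 2 x -0.0333 | shift 11 x [-0.0309  0.1098 -0.0032]
```

>>> apply_moves:
  series: "0 0 0 -0.033 0; 0 0 0 -0.033 0; -0.027 0.112 0 0 0; -0.027 0.112 0 0 0; -0.027 0.112 0 0 0"

```text
time: 18.47
tool_pos: [553.7, 88.2, 183.3]
tcp_rot: [180.0, -0.0, 21.2]
ft_force: [0.0, -0.1, 0.3]
finger_gap: 42.4
grip_force: 0.0
```

>>> apply_moves:
  series: "-0.027 0.112 0 0 0; -0.027 0.112 0 0 0; -0.027 0.112 0 0 0; -0.027 0.112 0 0 0; -0.027 0.112 0 0 0"

```text
time: 18.88
tool_pos: [576.5, -84.6, 183.3]
tcp_rot: [180.0, -0.0, 21.1]
ft_force: [0.7, -0.7, 0.1]
finger_gap: 42.6
grip_force: 0.0
```

>>> apply_moves:
  series: "-0.027 0.112 0 0 0; -0.027 0.112 0 0 0; -0.027 0.112 0 0 0; 0 0 0 0 0; 0 0 0 0 0"

```text
time: 19.3
tool_pos: [589.7, -187.7, 182.7]
tcp_rot: [-180.0, 0.0, 20.9]
ft_force: [0.0, 0.1, 1.2]
finger_gap: 42.4
grip_force: 0.0
```

Run:
```python
from h import *
carts(near=(598,-179)); plan((598.5,-179.5,60,21.2))
```

```text
wrist centre 600.0 -176.6 size 94.4 25.0 len angle 21.2
t 19.35 at [ 589.7 -186.2  182.7] [-1.7996e+02  1.0000e-02  2.1030e+01] F [-0.1  0.1  1.4] gap 42.6 grip 0.0
-> (598.5, -179.5, 60, 21.2) | twist 1 x -0.0015 | shift 4 x [ 0.0089 -0.0025  0.1023]
```

>>> apply_moves:
  series: "0.0425 -0.0165 0.08 0 0; 0 0 0.1 0 0; 0 0 0.1 0 0; 0 0 0.1 0 0; 0 0 0.1 0 0"

```text
time: 19.77
tool_pos: [599.8, -174.3, 38.0]
tcp_rot: [-180.0, -0.0, 21.2]
ft_force: [0.2, 0.5, -0.1]
finger_gap: 42.8
grip_force: 0.0
```

>>> apply_moves:
  series: "0 0 0.06 0 0; 0 0 0.042 0 0; 0 0 0 0 0; 0 0 0 0 1; 0 0 0 0 1"

```text
time: 20.18
tool_pos: [600.7, -176.1, 10.5]
tcp_rot: [179.9, -0.1, 21.2]
ft_force: [-0.3, 0.0, -0.3]
finger_gap: 24.8
grip_force: 29.5
```

>>> apply_moves:
  series: "0 0 0 0 1; 0 0 0 0 1; 0 0 0 0 1; 0 0 -0.05 0 1; 0 0 -0.1 0 1"

```text
time: 20.6
tool_pos: [595.9, -174.9, 49.9]
tcp_rot: [-179.7, 0.3, 21.1]
ft_force: [0.4, 0.2, -2.2]
finger_gap: 24.9
grip_force: 29.5
```

>>> apply_moves:
  series: "0 0 -0.12 0.033 1; 0 0 -0.12 0.033 1; 0 0 -0.12 0 1; 0 0 0 0 1; 0 0 0 0 1"

```text
time: 21.02
tool_pos: [601.6, -177.1, 166.2]
tcp_rot: [179.7, -0.4, 13.6]
ft_force: [0.6, -0.3, -1.8]
finger_gap: 24.9
grip_force: 29.5
```

Run:
```python
from h import *
plan((668.1,27.1,160,13.6),(668.1,27.1,80,13.6))
```

```text
t 21.02 at [ 601.6 -177.1  166.2] [179.75  -0.37  13.57] F [ 0.6 -0.3 -1.8] gap 24.9 grip 29.5
-> (668.1, 27.1, 160, 13.6) | twist 1 x -0.0003 | shift 6 x [ 0.0626 -0.1016  0.0034]
-> (668.1, 27.1, 80, 13.6) | twist 0 x 0 | shift 3 x [0.     0.     0.0889]
```

>>> apply_moves:
  series: "0.0625 -0.1015 0 0 1; 0.0625 -0.1015 0 0 1; 0.0625 -0.1015 0 0 1; 0.0625 -0.1015 0 0 1; 0.0625 -0.1015 0 0 1"

```text
time: 21.43
tool_pos: [653.9, -4.6, 159.7]
tcp_rot: [-179.9, 0.1, 13.5]
ft_force: [0.4, -0.8, -0.7]
finger_gap: 25.0
grip_force: 29.5
```

>>> apply_moves:
  series: "0.0625 -0.1015 0 0 1; 0 0 0.1 0 1; 0 0 0.1 0 1; 0 0 0.07 0 1; 0 0 0 0 1"

```text
time: 21.85
tool_pos: [660.3, 28.5, 72.1]
tcp_rot: [-179.8, 0.7, 13.6]
ft_force: [-0.9, -0.4, -2.0]
finger_gap: 24.8
grip_force: 29.5
```

>>> apply_moves:
  series: "0 0 0 0 1; 0 0 0 0 1; 0 0 0 0 1"

```text
time: 22.1
tool_pos: [667.2, 27.6, 83.0]
tcp_rot: [179.9, -0.2, 13.5]
ft_force: [0.3, -0.5, -0.9]
finger_gap: 25.1
grip_force: 29.5
```

Run:
```python
from h import *
plan((668.1,27.1,54,13.6))
```

```text
t 22.1 at [667.2  27.6  83. ] [179.95  -0.19  13.55] F [ 0.3 -0.5 -0.9] gap 25.1 grip 29.5
-> (668.1, 27.1, 54, 13.6) | twist 1 x -0.0005 | shift 1 x [0.0024 0.0023 0.0966]
```

>>> apply_moves:
  series: "0.0025 0.002 0.015 0 1; 0 0 0.015 0 1; 0 0 0.01 0 1; 0 0 0.01 0 1; 0 0 0.01 0 1"

```text
time: 22.52
tool_pos: [666.3, 27.0, 63.0]
tcp_rot: [180.0, 0.1, 13.6]
ft_force: [-5.4, -2.1, 6.2]
finger_gap: 25.1
grip_force: 31.3
```

>>> apply_moves:
  series: "0 0 0.01 0 1; 0 0 0.01 0 1; 0 0 0.01 0 1; 0 0 0 0 1; 0 0 0 0 1"

```text
time: 22.93
tool_pos: [666.1, 26.9, 53.7]
tcp_rot: [180.0, 0.1, 13.6]
ft_force: [-4.7, -2.2, 4.9]
finger_gap: 24.8
grip_force: 32.9
```

>>> apply_moves:
  series: "0.006 0 -0.002 0 1; 0 0 0 0 1; 0 0 0.003 0 1; 0 0 0 0 1; 0 0 0 0 0.2"

```text
time: 23.35
tool_pos: [668.3, 27.7, 53.8]
tcp_rot: [180.0, -0.0, 13.6]
ft_force: [0.3, 0.2, -0.2]
finger_gap: 33.6
grip_force: 0.0
```

>>> apply_moves:
  series: "0 0 0 0 0.1; 0 0 0 0 0; 0 0 0 0 0; 0 0 -0.05 0 0; 0 0 -0.1 0 0"

```text
time: 23.77
tool_pos: [664.8, 28.0, 94.2]
tcp_rot: [-179.9, 0.5, 13.6]
ft_force: [1.2, 0.1, -0.6]
finger_gap: 42.5
grip_force: 0.0
```

>>> apply_moves:
  series: "-0.1 0 -0.12 0 0; -0.1 0 -0.12 0 0; -0.1 0 -0.05 0 0; -0.1 0 0 0 0; -0.1 -0.05 0 0 0"

```text
time: 24.18
tool_pos: [526.1, 7.0, 180.6]
tcp_rot: [179.8, -0.3, 13.5]
ft_force: [-0.1, 0.1, 1.1]
finger_gap: 42.4
grip_force: 0.0
```

>>> apply_moves:
  series: "0 -0.1 0 0 0; 0 -0.1 0 0 0; 0 0 0 0 0; 0 0 0 0 0"

```text
time: 24.52
tool_pos: [511.5, 68.3, 178.7]
tcp_rot: [180.0, -0.1, 13.7]
ft_force: [-0.0, -0.0, 0.1]
finger_gap: 42.7
grip_force: 0.0
```

Run:
```python
from h import *
f=bays(); cv2.imwrite('pics/w4.png',f); plan((453,96,180,88))
```

```text
bay 1 x -39.9 dy -33.2 size 47.7 27.5 ang 0.7 h [11.4 17.7 19.1] tilt [-0.9  6.8]
bay 4 x -14.9 dy -0.5 size 58.1 27.3 ang 0.1 h [15.  18.  19.4] tilt [ 0.7 -3.9]
bay 2 x -8.6 dy -1.3 size 45.1 26.6 ang 0.0 h [13.3 17.9 19.3] tilt [0.9 5.1]
t 24.57 at [511.8  67.4 178.5] [ 1.7996e+02 -9.0000e-02  1.3660e+01] F [0.5 0.3 0.9] gap 42.5 grip 0.0
-> (453, 96, 180, 88) | twist 11 x -0.059 | shift 2 x [ 0.0442 -0.0996 -0.0025]
```

View pics/w4.png

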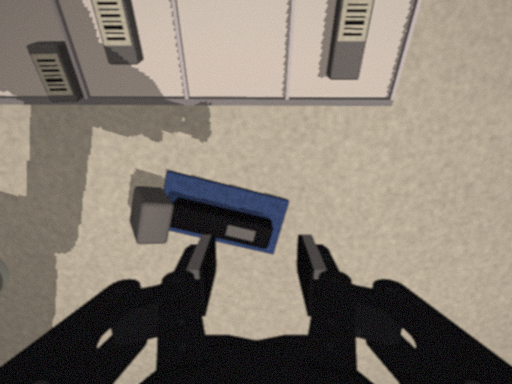

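The 48 mm cartridge has been knocked to the low right corner of bay 1 (55,70); bays 2 and 4 (118,30), (350,40) look fine. I'll go back and mend bay 1 first.

>>> apply_moves:
  series: "0.0205 -0.1185 -0.01 0 0; 0.0205 -0.1185 -0.01 0 0; 0.0205 -0.1185 -0.01 0 0; 0.0205 -0.1185 -0.01 0 0; 0.0205 -0.1185 -0.01 0 0"

```text
time: 24.98
tool_pos: [500.4, 247.8, 193.0]
tcp_rot: [180.0, -0.0, 13.5]
ft_force: [0.7, -0.7, -0.3]
finger_gap: 42.9
grip_force: 0.0
```

>>> apply_moves:
  series: "0 0 0 0 0.1; 0 0 0 0 0.1; 0 0 0 0 0.15; 0 0 0 0 0.2"
  squeeze: 40

```text
time: 25.32
tool_pos: [500.1, 245.7, 192.1]
tcp_rot: [180.0, 0.0, 13.5]
ft_force: [0.2, -0.0, 0.6]
finger_gap: 34.0
grip_force: 0.0
```

Run:
```python
from h import *
f=bays(); plan((572.5,263,100,13.6))
```

```text
bay 4 x -36.3 dy 12.8 size 16.6 3.2 ang 9.0 h [ 9.7 12.6 17.2] tilt [-16.7  -2.3]
bay 1 x -40.2 dy -32.4 size 48.2 25.5 ang 1.0 h [15.4 17.8 19.1] tilt [-1.6 -0.2]
bay 2 x 0.1 dy -0.7 size 63.9 26.3 ang 0.1 h [15.2 17.8 19.1] tilt [-0.4 -3.1]
t 25.37 at [500.1 245.7 192.2] [1.7997e+02 2.0000e-02 1.3460e+01] F [-0.  -0.4 -0.1] gap 34.1 grip 0.0
-> (572.5, 263, 100, 13.6) | twist 1 x -0.0012 | shift 4 x [0.062  0.0001 0.0768]
```

>>> apply_moves:
  series: "0.062 -0.001 0.06 0 0.2; 0.062 -0.001 0.08 0 0.2; 0.062 -0.001 0.08 0 0.2; 0.062 -0.001 0.08 0 0.2; 0 0 0.06 0 0.2"

```text
time: 25.78
tool_pos: [573.8, 264.2, 82.0]
tcp_rot: [180.0, 0.0, 13.4]
ft_force: [1.2, 0.6, -0.6]
finger_gap: 34.7
grip_force: 0.0
```

>>> apply_moves:
  series: "0 0 0.06 0 0.2; 0 0 0.03 0 0.2; 0 0 0 0 0.2; 0 0 0 0 0.2; 0 0 0 0 0.2"

```text
time: 26.2
tool_pos: [572.7, 265.7, 59.0]
tcp_rot: [-180.0, -0.1, 13.5]
ft_force: [0.4, -0.4, -0.7]
finger_gap: 34.4
grip_force: 0.0
```

Run:
```python
from h import *
plan((572.5,263.7,42.5,13.6))
```

```text
t 26.2 at [572.7 265.7  59. ] [-1.7999e+02 -1.2000e-01  1.3530e+01] F [ 0.4 -0.4 -0.7] gap 34.4 grip 0.0
-> (572.5, 263.7, 42.5, 13.6) | twist 1 x -0.0006 | shift 1 x [-0.0021  0.0065  0.055 ]
```

>>> apply_moves:
  series: "-0.002 0.005 0 0 0.2; 0 0 0.02 0 0.2; 0 0 0.02 0 0.2; 0 0 0.013 0 0.2; 0 0 0 0 0.2"

```text
time: 26.62
tool_pos: [570.4, 263.9, 39.8]
tcp_rot: [180.0, 0.1, 13.6]
ft_force: [-0.9, -0.5, 0.4]
finger_gap: 34.2
grip_force: 0.0
```

>>> apply_moves:
  series: "0 0 0 0 1; 0 0 0 0 1; 0 0 0 0 1; 0 0 0 0 1; 0 0 0 0 1"

```text
time: 27.03
tool_pos: [571.6, 264.3, 41.6]
tcp_rot: [-180.0, -0.0, 13.6]
ft_force: [0.3, -0.5, -0.4]
finger_gap: 24.9
grip_force: 39.7
```

>>> apply_moves:
  series: "0 0 -0.02 0 1; 0 0 -0.03 0 1; 0.042 -0.036 -0.0153 0 1; 0.042 -0.036 -0.0153 0 1; 0.042 -0.036 -0.0153 0 1"

```text
time: 27.45
tool_pos: [601.5, 305.1, 72.0]
tcp_rot: [-180.0, -0.1, 13.5]
ft_force: [-0.2, -0.0, -1.3]
finger_gap: 24.7
grip_force: 39.7
```

>>> apply_moves:
  series: "0 0 0 0 1; 0 0 0 0 1; 0 0 0.02 0 1; 0 0 0.01 0 1; 0 0 0 0 1"

```text
time: 27.87
tool_pos: [599.2, 303.5, 59.3]
tcp_rot: [180.0, 0.2, 13.5]
ft_force: [0.0, -0.4, 0.3]
finger_gap: 24.9
grip_force: 39.7
```

Run:
```python
from h import *
plan((609.4,304.4,55.5,13.6))
```

```text
t 27.87 at [599.2 303.5  59.3] [179.97   0.18  13.54] F [ 0.  -0.4  0.3] gap 24.9 grip 39.7
-> (609.4, 304.4, 55.5, 13.6) | twist 1 x -0.0005 | shift 1 x [0.0338 0.0052 0.0127]
```

>>> apply_moves:
  series: "0.005 -0.003 0.007 0 1; 0 0 0.006 0 1; 0 0 0 0 1; 0 0 0 0 1"

```text
time: 28.2
tool_pos: [601.7, 305.7, 57.1]
tcp_rot: [180.0, 0.0, 13.6]
ft_force: [0.3, -0.4, -0.8]
finger_gap: 24.7
grip_force: 39.7
```

>>> apply_moves:
  series: "0 0 0.002 0 1; 0 0 0 0 1; 0 0 0 0 0.2; 0 0 0 0 0.1; 0 0 0 0 0"

```text
time: 28.62
tool_pos: [601.9, 305.9, 56.9]
tcp_rot: [-180.0, -0.0, 13.6]
ft_force: [0.9, -0.8, -0.3]
finger_gap: 42.7
grip_force: 0.0
```

>>> apply_moves:
  series: "0 0 0 0 0; 0 0 -0.05 0 0; 0 0 -0.1 0 0; 0 0 -0.1 0 0; -0.05 0 -0.1 0 0"

```text
time: 29.03
tool_pos: [588.5, 302.3, 164.0]
tcp_rot: [-180.0, -0.1, 13.5]
ft_force: [1.8, -0.1, 0.2]
finger_gap: 42.8
grip_force: 0.0
```

>>> apply_moves:
  series: "-0.1 0.08 -0.1 0 0; -0.1 0.08 -0.05 0 0; -0.1 0.08 0 0 0; 0 0 0 0 0; 0 0 0 0 0"

```text
time: 29.45
tool_pos: [519.1, 214.4, 203.7]
tcp_rot: [-180.0, -0.1, 13.5]
ft_force: [0.3, 0.2, -0.4]
finger_gap: 42.7
grip_force: 0.0
```

Run:
```python
from h import *
f=bays(); plan((453,96,200,88))
f,D,K,T=shot('scene');P=cloud(D,K,T)
b=(abs(P[...,0]-450)<80)&(abs(P[...,1]-100)<150)&(P[...,2]>32)&(P[...,2]<40);print('handle',cv2.minAreaRect(P[b][:,:2].astype(np.float32)))
b=(abs(P[...,0]-450)<80)&(abs(P[...,1]-100)<150)&(P[...,2]>64);print('head',b.sum(),P[b][:,:2].mean(0) if b.any() else 0)
```

```text
bay 1 x 1.9 dy 0.3 size 48.4 26.4 ang 0.9 h [13.5 17.9 19.3] tilt [-1.1  3.3]
bay 2 x 0.6 dy -0.9 size 63.2 26.1 ang -0.1 h [16.1 17.9 19.2] tilt [-0.7 -1. ]
bay 4 x 3.7 dy -0.1 size 95.7 28.6 ang 0.8 h [10.9 17.7 19.1] tilt [ 0.1 -9.2]
t 29.5 at [520.2 215.3 203.9] [-1.7998e+02 -1.2000e-01  1.3520e+01] F [ 1.1 -0.6  0.1] gap 42.6 grip 0.0
-> (453, 96, 200, 88) | twist 11 x -0.0591 | shift 4 x [-0.1013 -0.0525  0.0032]
handle ((453.710693359375, 110.79226684570312), (147.4741668701172, 36.84237289428711), 85.032470703125)
head 3272 [471.00073608 142.04205068]
```

>>> apply_moves:
  series: "0 0 0 -0.059 -0.3; 0 0 0 -0.059 -0.3; 0 0 0 -0.059 -0.3; 0 0 0 -0.059 -0.3; 0 0 0 -0.059 -0.3"

```text
time: 29.97
tool_pos: [521.0, 216.7, 202.7]
tcp_rot: [180.0, -0.0, 47.8]
ft_force: [0.1, -0.0, 0.0]
finger_gap: 55.8
grip_force: 0.0
```

>>> apply_moves:
  series: "0 0 0 -0.059 -0.3; 0 0 0 -0.059 -0.3; 0 0 0 -0.059 -0.3; 0 0 0 -0.059 -0.3; 0 0 0 -0.059 -0.3"

```text
time: 30.38
tool_pos: [521.1, 216.7, 202.7]
tcp_rot: [180.0, -0.0, 81.6]
ft_force: [-0.4, 0.2, 0.0]
finger_gap: 55.6
grip_force: 0.0
```

>>> apply_moves:
  series: "0 0 0 -0.059 -0.3; -0.101 -0.0525 0 0 -0.3; -0.101 -0.0525 0 0 -0.3; -0.101 -0.0525 0 0 -0.3; -0.101 -0.0525 0 0 -0.3"

```text
time: 30.8
tool_pos: [453.0, 96.6, 202.7]
tcp_rot: [180.0, -0.0, 88.0]
ft_force: [-0.2, -0.8, 0.0]
finger_gap: 55.7
grip_force: 0.0
```

>>> apply_moves:
  series: "0 0 0 0 -0.3; 0 0 0 0 -0.3; 0 0 0 0 -0.3"

```text
time: 31.05
tool_pos: [453.9, 97.4, 203.1]
tcp_rot: [179.9, -0.0, 87.9]
ft_force: [-0.0, 0.2, 0.4]
finger_gap: 55.5
grip_force: 0.0
```

Run:
```python
from h import *
plan(); f,D,K,T=shot('wrist'); np.savez('w5.npz',f=f,D=D,K=K,T=T); cv2.imwrite('pics/w5.png',f); P=cloud(D,K,T)
R=(abs(P[...,0]-450)<70)&(abs(P[...,1]-100)<110)
def rect(m,n):
    m=m.astype(np.uint8); m=cv2.morphologyEx(m,cv2.MORPH_OPEN,np.ones((3,3))); c=max(cv2.findContours(m,cv2.RETR_EXTERNAL,cv2.CHAIN_APPROX_NONE)[0],key=cv2.contourArea)
    X=P[c[:,0,1],c[:,0,0]]; r=cv2.minAreaRect(X[:,:2].astype(np.float32)); print(n,np.round(r[0],1),np.round(r[1],1),round(r[2],1),'z',np.median(P[m>0][:,2]).round(1)); return X
rect(R&(P[...,2]>31)&(P[...,2]<40),'handle'); rect(R&(P[...,2]>60)&(P[...,2]<80),'head'); 
fi=f.astype(int); rect(R&(fi[...,0]>fi[...,2]+20)&(P[...,2]<14),'pad'); rect(R&(P[...,2]>4)&(P[...,2]<85),'all')
```

```text
t 31.05 at [453.9  97.4 203.1] [ 1.7992e+02 -4.0000e-02  8.7930e+01] F [-0.   0.2  0.4] gap 55.5 grip 0.0
handle [455.   88.6] [100.3  28. ] 89.4 z 35.9
head [455.6 158.4] [25.5 43.4] 87.9 z 65.8
pad [480.9  94.7] [136.4  21. ] 89.0 z 8.0
all [458.4 106.8] [163.1  70. ] 89.7 z 35.0
```

View pics/w5.png

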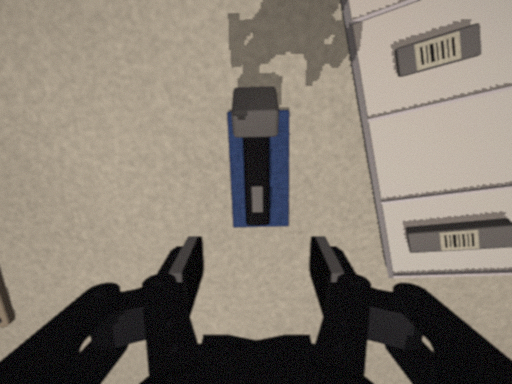

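The scanner lies on its pad head-up in the view: head (256,112), handle (258,180), pad between columns 228–290; cartridges in bays 2 and 4 visible on the right.

>>> apply_moves:
  series: "0.012 0.004 0.08 -0.013 -0.3; 0 0 0.11 0 -0.3; 0 0 0.11 0 -0.3; 0 0 0.11 0 -0.3; 0 0 0.1 0 -0.3"

```text
time: 31.52
tool_pos: [454.3, 101.6, 47.6]
tcp_rot: [-180.0, -0.0, 89.5]
ft_force: [0.3, -0.6, 0.1]
finger_gap: 55.8
grip_force: 0.0
```

>>> apply_moves:
  series: "0 0 0.07 0 -0.3; 0 0 0.04 0 -0.3; 0 0 0.012 0 -0.3; 0 0 0 0 -0.3; 0 0 0 0 -0.3"

```text
time: 31.93
tool_pos: [455.0, 101.0, 13.4]
tcp_rot: [180.0, -0.0, 89.5]
ft_force: [-0.1, 0.1, 1.2]
finger_gap: 55.7
grip_force: 0.0
```

>>> apply_moves:
  series: "0 0 0 0 1; 0 0 0 0 1; 0 0 0 0 1; 0 0 0 0 1; 0 0 0 0 1"
  squeeze: 40

```text
time: 32.35
tool_pos: [455.5, 100.5, 14.2]
tcp_rot: [179.8, -0.0, 89.4]
ft_force: [0.4, 0.7, 6.7]
finger_gap: 27.3
grip_force: 41.0
```

>>> apply_moves:
  series: "0 0 0 0 1; 0 0 -0.05 0 1; 0 0 -0.1 0 1; 0 0 -0.1 0 1; 0 0 -0.1 0 1"

```text
time: 32.77
tool_pos: [453.2, 100.1, 118.5]
tcp_rot: [-179.9, 0.0, 89.4]
ft_force: [-0.4, 0.2, -1.6]
finger_gap: 27.3
grip_force: 40.0
```

>>> apply_moves:
  series: "0 0 -0.05 0 1; 0 0 0 0 1; 0 0 0 0 1; 0 0 0 0 1"

```text
time: 33.1
tool_pos: [453.0, 100.2, 131.2]
tcp_rot: [-179.9, 0.0, 89.4]
ft_force: [0.4, 0.2, -1.2]
finger_gap: 27.2
grip_force: 40.1
```

```bash
cat >> h.py <<'E'
def pitch():
    """held scanner: handle-top points in tool coords; slope of top along tool x, extents"""
    d=snapshot('wrist'); D=d['depth'];K=np.array(d['intrinsics']);T=np.array(d['tool_from_camera']); P=cloud(D,K,T)
    m=(D>0)&(abs(P[...,1])<9)&(P[...,0]>14)&(P[...,0]<32)&(P[...,2]<5)&(P[...,2]>-45); Q=P[m]
    k=np.polyfit(Q[:,0],Q[:,2],1); r=Q[:,2]-np.polyval(k,Q[:,0]); g=abs(r)<2; k=np.polyfit(Q[g,0],Q[g,2],1)
    h=(D>0)&(abs(P[...,1])<25)&(P[...,0]>30)&(P[...,0]<110)&(P[...,2]<15)&(P[...,2]>-75)
    print('nose-down deg',np.degrees(np.arctan(k[0])).round(2),'top z(tool) at x=0',k[1].round(1),'n',g.sum(),'head x',np.percentile(P[h][:,0],[1,50,99]).round(1),'top',np.percentile(P[h][:,2],[1]).round(1),'head y',np.percentile(P[h][:,1],[2,98]).round(1))
    return d['frame'],P
E
python3 - <<'E'
from h import *
f,P=pitch(); cv2.imwrite('pics/w6.png',f); plan()
E
```

```text
nose-down deg 0.23 top z(tool) at x=0 -22.0 n 1527 head x [31.3 64.  86.8] top [-55.9] head y [-19.6  20.4]
t 33.15 at [452.7 100.1 130.7] [-1.7982e+02  2.0000e-02  8.9420e+01] F [ 0.4 -0.3 -1.3] gap 27.3 grip 40.1
```

View pics/w6.png

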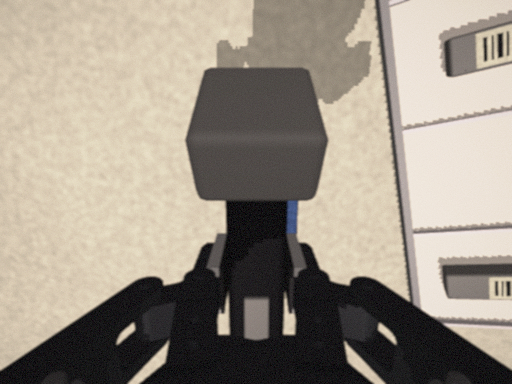

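>>> apply_moves:
  series: "0 0 0 -0.0605 1; 0 0 0 -0.0605 1; 0 0 0 -0.0605 1; 0 0 0 -0.0605 1; 0 0 0 -0.0605 1"

```text
time: 33.57
tool_pos: [452.7, 100.1, 130.6]
tcp_rot: [-179.8, -0.1, 124.4]
ft_force: [0.3, -0.0, -1.6]
finger_gap: 27.6
grip_force: 40.0
```

>>> apply_moves:
  series: "0 0 0 -0.0605 1; 0 0 0 -0.0605 1; 0 0 0 -0.0605 1; 0 0 0 -0.0605 1; 0 0 0 -0.0605 1"

```text
time: 33.98
tool_pos: [452.7, 100.2, 130.5]
tcp_rot: [-179.9, -0.2, 159.1]
ft_force: [0.8, 0.2, -1.7]
finger_gap: 27.0
grip_force: 40.0
```

>>> apply_moves:
  series: "0 0 0 -0.0605 1; 0 0 0 -0.0605 1; 0 0 0 -0.0605 1; 0 0 0 -0.0605 1; 0 0 0 -0.0605 1"

```text
time: 34.4
tool_pos: [452.7, 100.1, 130.5]
tcp_rot: [180.0, -0.2, -166.2]
ft_force: [-0.8, 0.5, -1.2]
finger_gap: 27.1
grip_force: 40.0
```

>>> apply_moves:
  series: "0 0 0 0 1; 0 0 0 0 1; 0 0 0 0 1"

```text
time: 34.65
tool_pos: [453.4, 100.2, 131.7]
tcp_rot: [180.0, -0.1, -166.8]
ft_force: [0.2, -0.5, -2.3]
finger_gap: 27.6
grip_force: 40.0
```

Run:
```python
from h import *
plan((534.5,92.4,131,193.6),(534.5,92.4,45,193.6))
```

```text
t 34.65 at [453.4 100.2 131.7] [ 1.7998e+02 -1.1000e-01 -1.6682e+02] F [ 0.2 -0.5 -2.3] gap 27.6 grip 40.0
-> (534.5, 92.4, 131, 193.6) | twist 1 x -0.0037 | shift 3 x [-0.0856 -0.0296  0.0007]
-> (534.5, 92.4, 45, 193.6) | twist 0 x 0 | shift 3 x [-0.      0.      0.0956]
```

>>> apply_moves:
  series: "-0.0855 -0.0295 0 0 1; -0.0855 -0.0295 0 0 1; -0.0855 -0.0295 0 0 1; 0 0 0.08 0 1; 0 0 0.1 0 1"

```text
time: 35.07
tool_pos: [539.1, 92.3, 80.9]
tcp_rot: [-179.9, 0.4, -166.8]
ft_force: [0.1, -0.2, -1.7]
finger_gap: 27.1
grip_force: 40.1
```

>>> apply_moves:
  series: "0 0 0.08 0 1; 0 0 0.025 0 1; 0 0 0 0 1; 0 0 0 0 1; 0 0 0 0 1"

```text
time: 35.48
tool_pos: [536.5, 92.5, 49.2]
tcp_rot: [-180.0, 0.2, -166.6]
ft_force: [0.7, 0.2, -1.1]
finger_gap: 27.3
grip_force: 39.9
```

>>> apply_moves:
  series: "0 0 0.01 0 1; 0 0 0.01 0 1; 0 0 0.01 0 1; 0 0 0 0 1; 0 0 0 0 1"
  squeeze: 25

```text
time: 35.9
tool_pos: [534.9, 92.3, 38.1]
tcp_rot: [180.0, -0.0, -166.6]
ft_force: [0.2, -0.1, -1.9]
finger_gap: 27.5
grip_force: 39.9
```

>>> apply_moves:
  series: "0 0 0.01 0 1; 0 0 0.01 0 1; 0 0 0.01 0 1; 0 0 0 0 1; 0 0 0 0 1"

```text
time: 36.32
tool_pos: [534.8, 92.2, 29.4]
tcp_rot: [-180.0, -0.0, -166.6]
ft_force: [-4.0, -2.1, 4.9]
finger_gap: 27.3
grip_force: 41.5
```

>>> apply_moves:
  series: "0 0 0.008 0 1; 0 0 0.008 0 1; 0 0 0 0 1; 0 0 0 0 1"

```text
time: 36.65
tool_pos: [534.4, 92.1, 24.5]
tcp_rot: [-180.0, -0.1, -166.6]
ft_force: [-6.9, -2.3, 6.5]
finger_gap: 27.5
grip_force: 42.6
```

Run:
```python
from h import *
pitch(); plan()
```

```text
nose-down deg 10.49 top z(tool) at x=0 -22.9 n 1579 head x [31.1 64.3 86.5] top [-44.7] head y [-20.6  19.6]
t 36.7 at [534.4  92.1  24.5] [-1.7999e+02 -9.0000e-02 -1.6658e+02] F [-6.8 -2.9  6.5] gap 27.1 grip 42.6
```

>>> apply_moves:
  series: "0 0 0 0 1; 0 0 -0.02 0 1; 0 0 -0.08 0 1; 0 0 -0.12 0 1; 0.1 0 -0.12 0 1"
  squeeze: 60

```text
time: 37.12
tool_pos: [511.2, 86.5, 123.8]
tcp_rot: [180.0, 0.1, -166.6]
ft_force: [1.1, 0.6, 0.7]
finger_gap: 26.6
grip_force: 63.3
```

>>> apply_moves:
  series: "0.1 0 -0.1 0.0604 1; 0 0 0 0.0604 1; 0 0 0 0.0604 1; 0 0 0 0.0604 1; 0 0 0 0.0604 1"

```text
time: 37.53
tool_pos: [480.7, 79.3, 152.7]
tcp_rot: [180.0, 0.1, 158.5]
ft_force: [-0.5, 0.0, -2.3]
finger_gap: 27.0
grip_force: 63.3
```

>>> apply_moves:
  series: "0 0 0 0.0604 1; 0 0 0 0.0604 1; 0 0 0 0.0604 1; 0 0 0 0.0604 1; 0 0 0 0.0604 1"

```text
time: 37.95
tool_pos: [480.5, 79.4, 152.0]
tcp_rot: [180.0, 0.0, 123.9]
ft_force: [-0.1, -0.3, -2.0]
finger_gap: 26.9
grip_force: 63.3
```

>>> apply_moves:
  series: "0 0 0 0.0604 1; 0 0 0 0.0604 1; 0 0 0 0.0604 1; 0 0 0 0.0604 1; 0 0 0 0.0604 1"

```text
time: 38.37
tool_pos: [480.5, 79.4, 152.0]
tcp_rot: [180.0, -0.0, 89.3]
ft_force: [0.3, -0.6, -1.9]
finger_gap: 26.4
grip_force: 63.3
```

>>> apply_moves:
  series: "0 0 0 0.0604 1; 0 0 0 0.0604 1; 0 0 0 0.0604 1; 0 0 0 0.0604 1; 0 0 0 0.0604 1"

```text
time: 38.78
tool_pos: [480.5, 79.4, 152.0]
tcp_rot: [180.0, -0.0, 54.7]
ft_force: [0.3, 0.7, -1.3]
finger_gap: 26.7
grip_force: 63.3
```

>>> apply_moves:
  series: "0 0 0 0.0604 1; 0 0 0 0.0604 1; 0 0 0 0.0604 1; 0 0 0 0.0604 1; 0 0 0 0.0604 1"

```text
time: 39.2
tool_pos: [480.5, 79.4, 152.0]
tcp_rot: [-180.0, -0.0, 20.0]
ft_force: [0.3, -0.2, -2.1]
finger_gap: 26.8
grip_force: 63.3
```

>>> apply_moves:
  series: "0 0 0 0.0604 1; 0 0 0 0 1; 0 0 0 0 1; 0 0 0 0 1"

```text
time: 39.53
tool_pos: [480.5, 79.3, 151.9]
tcp_rot: [-180.0, -0.0, 13.7]
ft_force: [-0.9, 0.3, -2.2]
finger_gap: 26.7
grip_force: 63.3
```

Run:
```python
from h import *
pitch(); plan()
f,D,K,T=shot('top'); P=cloud(D,K,T)-C0; h=P@nrm; X=P@ex; Y=P@ey
bays('top'); f=bays('scene'); cv2.imwrite('pics/s2.png',cv2.resize(f[110:260,200:400],(800,600)))
```

```text
nose-down deg 9.78 top z(tool) at x=0 -22.6 n 1562 head x [31.1 64.4 86.6] top [-45.] head y [-19.2  20.8]
t 39.58 at [480.5  79.3 152. ] [-1.800e+02 -1.000e-02  1.366e+01] F [ 0.1 -0.3 -1.3] gap 26.9 grip 63.3
bay 1 x 1.3 dy 1.2 size 46.4 26.3 ang 1.8 h [11.7 17.6 22.1] tilt [-2.8  3. ]
bay 4 x 2.9 dy 0.4 size 94.4 25.9 ang 0.9 h [12.  17.4 23.2] tilt [ 0.4 -1.4]
bay 4 x 1.8 dy -1.5 size 97.1 30.0 ang 0.7 h [10.9 18.  22.2] tilt [-0.7  5. ]
bay 2 x -0.9 dy 0.8 size 66.4 32.1 ang -2.3 h [10.8 17.8 22.1] tilt [-0.4  7.4]
bay 1 x 1.6 dy -1.0 size 45.1 31.2 ang -0.9 h [11.3 17.9 21.7] tilt [-1.4  5.9]
```

Run:
```python
from h import *
w=[]
for x,y in((1.7,142.7),(.4,46.7),(3.3,-142.5)):
    W=C0+x*ex+y*ey+78*nrm; t=W-75*np.array([np.cos(psi),np.sin(psi),0])+[0,0,6.6]; w.append((*t.round(1),13.6))
b=w[0]; pre=(round(b[0]-60*np.cos(psi),1),round(b[1]-60*np.sin(psi),1),152,13.6)
plan(pre,*w)
```

```text
t 39.73 at [480.5  79.3 152. ] [ 1.800e+02 -1.000e-02  1.356e+01] F [-0.5  0.3 -1.8] gap 26.7 grip 63.3
-> (np.float64(445.5), np.float64(266.7), 152, 13.6) | twist 1 x -0.0004 | shift 6 x [ 0.0056 -0.1058 -0.    ]
-> (np.float64(503.8), np.float64(280.8), np.float64(125.8), 13.6) | twist 0 x 0 | shift 2 x [0.1    0.     0.0437]
-> (np.float64(525.2), np.float64(187.2), np.float64(125.3), 13.6) | twist 0 x 0 | shift 3 x [-0.0013  0.1067  0.0006]
-> (np.float64(572.3), np.float64(3.9), np.float64(126.3), 13.6) | twist 0 x 0 | shift 6 x [ 0.0015  0.1051 -0.0006]
```

>>> apply_moves:
  series: "0.0055 -0.106 0 0 1; 0.0055 -0.106 0 0 1; 0.0055 -0.106 0 0 1; 0.0055 -0.106 0 0 1; 0.0055 -0.106 0 0 1"

```text
time: 40.15
tool_pos: [451.1, 237.2, 152.0]
tcp_rot: [-180.0, -0.0, 13.5]
ft_force: [1.3, 0.4, -2.1]
finger_gap: 27.0
grip_force: 63.3
```

>>> apply_moves:
  series: "0.0055 -0.106 0 0 1; 0.05 0 0.022 0 1; 0.05 0 0.022 0 1; 0.05 0 0.022 0 1; 0.05 0 0.022 0 1"

```text
time: 40.57
tool_pos: [504.5, 281.8, 125.1]
tcp_rot: [180.0, -0.0, 13.6]
ft_force: [0.3, 0.6, -1.5]
finger_gap: 27.0
grip_force: 63.4
```

>>> apply_moves:
  series: "0 0 0 0 1; 0 0 0 0 1; 0 0 0 0 1; 0 0 0 0 1; 0 0 0 0 1"

```text
time: 40.98
tool_pos: [503.8, 281.1, 126.1]
tcp_rot: [-180.0, -0.0, 13.5]
ft_force: [-1.0, -0.8, -1.5]
finger_gap: 26.8
grip_force: 63.3
```

Run:
```python
from h import *
plan((503.8,280.8,125.8,13.6)); pitch()
f,D,K,T=shot('scene'); cv2.imwrite('pics/s3.png',cv2.resize(f[90:250,180:400],(800,582)))
```

```text
t 40.98 at [503.8 281.1 126.1] [-1.7999e+02 -3.0000e-02  1.3480e+01] F [-1.  -0.8 -1.5] gap 26.8 grip 63.3
-> (503.8, 280.8, 125.8, 13.6) | twist 1 x -0.001 | shift 1 x [-0.0003  0.0011  0.0008]
nose-down deg 10.2 top z(tool) at x=0 -22.8 n 1566 head x [31.1 64.5 86.6] top [-45.] head y [-19.3  20.8]
```

View pics/s3.png

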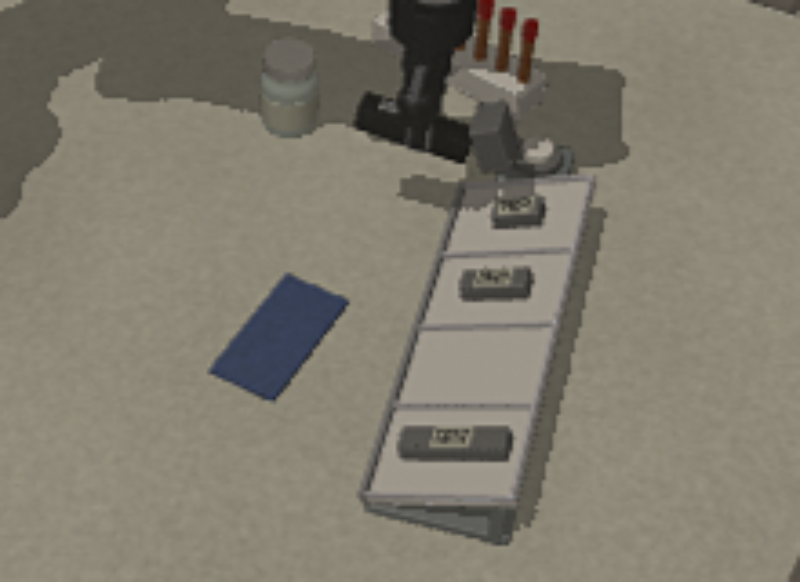

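The scanner is held nose-down over bay 1 (head (495,135), label (515,205)); cartridges lie in bays 1, 2 and 4; the bare pad is at (280,337). Holding for the scan.

>>> apply_moves:
  series: "0 0 0 0 1; 0 0 0 0 1; 0 0 0 0 1; 0 0 0 0 1; 0 0 0 0 1"

```text
time: 41.5
tool_pos: [504.0, 281.1, 125.5]
tcp_rot: [-180.0, -0.0, 13.5]
ft_force: [0.1, -0.6, -2.1]
finger_gap: 26.8
grip_force: 63.3
```

>>> apply_moves:
  series: "0 0 0 0 1; 0 0 0 0 1; 0 0 0 0 1; 0 0 0 0 1; 0 0 0 0 1"

```text
time: 41.92
tool_pos: [504.0, 281.1, 125.5]
tcp_rot: [-180.0, 0.0, 13.5]
ft_force: [0.2, -0.2, -2.0]
finger_gap: 27.0
grip_force: 63.3
```

>>> apply_moves:
  series: "0 0 0 0 1; 0 0 0 0 1; 0 0 0 0 1; 0 0 0 0 1; 0 0 0 0 1"

```text
time: 42.33
tool_pos: [504.0, 281.2, 125.5]
tcp_rot: [180.0, -0.0, 13.5]
ft_force: [-0.5, 1.2, -2.4]
finger_gap: 26.8
grip_force: 63.3
```

>>> apply_moves:
  series: "0 0 0 0 1; 0 0 0 0 1; 0 0 0 0 1; 0 0 0 0 1; 0 0 0 0 1"

```text
time: 42.75
tool_pos: [504.0, 281.2, 125.5]
tcp_rot: [-180.0, -0.0, 13.5]
ft_force: [0.6, -0.2, -1.9]
finger_gap: 26.7
grip_force: 63.3
```

>>> apply_moves:
  series: "0 0 0 0 1; 0 0 0 0 1; 0 0 0 0 1; 0 0 0 0 1; 0 0 0 0 1"

```text
time: 43.17
tool_pos: [504.0, 281.1, 125.5]
tcp_rot: [180.0, -0.0, 13.5]
ft_force: [0.2, 0.2, -1.7]
finger_gap: 27.0
grip_force: 63.3
```

>>> apply_moves:
  series: "0 0 0 0 1; 0 0 0 0 1; 0 0 0 0 1; 0 0 0 0 1; 0 0 0 0 1"

```text
time: 43.58
tool_pos: [504.0, 281.1, 125.5]
tcp_rot: [180.0, 0.0, 13.5]
ft_force: [-0.1, -0.4, -1.9]
finger_gap: 27.1
grip_force: 63.3
```

>>> apply_moves:
  series: "0 0 0 0 1; 0 0 0 0 1; 0 0 0 0 1; 0 0 0 0 1; 0 0 0 0 1"

```text
time: 44.0
tool_pos: [504.0, 281.2, 125.5]
tcp_rot: [-180.0, -0.0, 13.5]
ft_force: [-0.0, -0.1, -2.0]
finger_gap: 26.7
grip_force: 63.3
```

>>> apply_moves:
  series: "0 0 0 0 1; 0 0 0 0 1; 0 0 0 0 1; 0 0 0 0 1; 0 0 0 0 1"

```text
time: 44.42
tool_pos: [504.0, 281.2, 125.5]
tcp_rot: [-180.0, -0.0, 13.5]
ft_force: [0.6, -0.1, -1.2]
finger_gap: 26.6
grip_force: 63.3
```

>>> apply_moves:
  series: "-0.001 0.08 0.001 0 1; -0.001 0.08 0 0 1; -0.001 0.08 0 0 1; -0.001 0.08 0 0 1; 0 0 0 0 1"

```text
time: 44.83
tool_pos: [526.1, 183.9, 125.2]
tcp_rot: [179.9, -0.0, 13.3]
ft_force: [-0.0, 0.1, -1.2]
finger_gap: 26.4
grip_force: 63.4
```

>>> apply_moves:
  series: "0 0 0 0 1; 0 0 0 0 1; 0 0 0 0 1; 0 0 0 0 1; 0 0 0 0 1"

```text
time: 45.25
tool_pos: [525.0, 188.3, 125.2]
tcp_rot: [-180.0, 0.0, 13.5]
ft_force: [-0.2, -0.2, -2.6]
finger_gap: 27.0
grip_force: 63.4
```

Run:
```python
from h import *
plan((525.2,187.2,125.3,13.6)); pitch(); bays('top')
```

```text
t 45.25 at [525.  188.3 125.2] [-179.99    0.     13.53] F [-0.2 -0.2 -2.6] gap 27.0 grip 63.4
-> (525.2, 187.2, 125.3, 13.6) | twist 1 x -0.0006 | shift 1 x [-0.0002  0.0035 -0.0004]
nose-down deg 10.08 top z(tool) at x=0 -22.7 n 1573 head x [31.1 64.4 86.6] top [-45.] head y [-19.2  20.8]
bay 4 x 2.6 dy 0.5 size 95.2 26.0 ang 0.1 h [12.7 17.9 22.5] tilt [-0.9 -3.2]
```

>>> apply_moves:
  series: "0 0.0035 0 0 1; 0 0 0 0 1; 0 0 0 0 1; 0 0 0 0 1; 0 0 0 0 1"

```text
time: 45.77
tool_pos: [525.5, 186.5, 125.2]
tcp_rot: [-180.0, -0.0, 13.5]
ft_force: [0.8, -0.7, -1.7]
finger_gap: 27.0
grip_force: 63.4
```

>>> apply_moves:
  series: "0 0 0 0 1; 0 0 0 0 1; 0 0 0 0 1; 0 0 0 0 1; 0 0 0 0 1"

```text
time: 46.18
tool_pos: [525.5, 186.5, 125.2]
tcp_rot: [-180.0, 0.0, 13.5]
ft_force: [-0.8, -0.3, -2.6]
finger_gap: 26.6
grip_force: 63.4
```

>>> apply_moves:
  series: "0 0 0 0 1; 0 0 0 0 1; 0 0 0 0 1; 0 0 0 0 1; 0 0 0 0 1"

```text
time: 46.6
tool_pos: [525.4, 186.5, 125.2]
tcp_rot: [-180.0, 0.0, 13.5]
ft_force: [0.4, 0.1, -1.8]
finger_gap: 26.8
grip_force: 63.4
```

>>> apply_moves:
  series: "0 0 0 0 1; 0 0 0 0 1; 0 0 0 0 1; 0 0 0 0 1; 0 0 0 0 1"

```text
time: 47.02
tool_pos: [525.5, 186.5, 125.2]
tcp_rot: [180.0, -0.0, 13.5]
ft_force: [0.1, -1.0, -0.7]
finger_gap: 26.5
grip_force: 63.4
```

>>> apply_moves:
  series: "0 0 0 0 1; 0 0 0 0 1; 0 0 0 0 1; 0 0 0 0 1; 0 0 0 0 1"

```text
time: 47.43
tool_pos: [525.5, 186.5, 125.2]
tcp_rot: [180.0, -0.0, 13.5]
ft_force: [0.0, 0.6, -2.6]
finger_gap: 27.0
grip_force: 63.4
```

>>> apply_moves:
  series: "0 0 0 0 1; 0 0 0 0 1; 0 0 0 0 1; 0 0 0 0 1; 0 0 0 0 1"

```text
time: 47.85
tool_pos: [525.5, 186.5, 125.2]
tcp_rot: [180.0, 0.0, 13.5]
ft_force: [-0.3, -0.4, -1.8]
finger_gap: 27.3
grip_force: 63.4
```

>>> apply_moves:
  series: "0 0 0 0 1; 0 0 0 0 1; 0 0 0 0 1; 0 0 0 0 1; 0 0 0 0 1"

```text
time: 48.27
tool_pos: [525.5, 186.5, 125.2]
tcp_rot: [-180.0, -0.0, 13.5]
ft_force: [-0.3, -0.2, -2.7]
finger_gap: 27.1
grip_force: 63.4
```

>>> apply_moves:
  series: "0 0 0 0 1; 0 0 0 0 1; 0 0 0 0 1; 0 0 0 0 1; 0 0 0 0 1"

```text
time: 48.68
tool_pos: [525.5, 186.5, 125.2]
tcp_rot: [-180.0, -0.0, 13.5]
ft_force: [-0.2, 0.5, -2.0]
finger_gap: 26.9
grip_force: 63.4
```

>>> apply_moves:
  series: "0 0 0 0 1; 0 0 0 0 1; 0 0 0 0 1; 0 0 0 0 1; 0 0 0 0 1"

```text
time: 49.1
tool_pos: [525.4, 186.5, 125.2]
tcp_rot: [180.0, -0.0, 13.5]
ft_force: [-0.2, -0.3, -2.5]
finger_gap: 26.6
grip_force: 63.4
```

>>> apply_moves:
  series: "0.001 0.09 -0.0005 0 1; 0.001 0.09 -0.0005 0 1; 0.001 0.09 -0.0005 0 1; 0.001 0.09 -0.0005 0 1; 0.001 0.09 -0.0005 0 1"

```text
time: 49.52
tool_pos: [558.5, 54.4, 126.0]
tcp_rot: [180.0, -0.0, 13.5]
ft_force: [-0.2, -0.3, -2.3]
finger_gap: 26.9
grip_force: 63.3
```

>>> apply_moves:
  series: "0.002 0.09 -0.0005 0 1; 0.002 0.09 0 0 1; 0 0 0 0 1; 0 0 0 0 1; 0 0 0 0 1"

```text
time: 49.93
tool_pos: [572.0, 3.5, 126.0]
tcp_rot: [-180.0, 0.0, 13.4]
ft_force: [0.1, 0.5, -1.5]
finger_gap: 27.0
grip_force: 63.3
```

>>> apply_moves:
  series: "0 0 0 0 1; 0 0 0 0 1; 0 0 0 0 1; 0 0 0 0 1; 0 0 0 0 1"

```text
time: 50.35
tool_pos: [572.0, 3.8, 126.1]
tcp_rot: [-180.0, -0.0, 13.5]
ft_force: [0.2, -0.3, -2.0]
finger_gap: 26.7
grip_force: 63.3
```

Run:
```python
from h import *
plan((572.3,3.9,126.3,13.6)); pitch()
```

```text
t 50.35 at [572.    3.8 126.1] [-180.     -0.     13.51] F [ 0.2 -0.3 -2. ] gap 26.7 grip 63.3
-> (572.3, 3.9, 126.3, 13.6) | twist 1 x -0.0008 | shift 1 x [ 0.0009 -0.0001 -0.0005]
nose-down deg 9.84 top z(tool) at x=0 -22.6 n 1561 head x [31.1 64.4 86.6] top [-45.] head y [-19.2  20.8]
```

Spot on; hold for bay 4.

>>> apply_moves:
  series: "0 0 0 0 1; 0 0 0 0 1; 0 0 0 0 1; 0 0 0 0 1; 0 0 0 0 1"

```text
time: 50.82
tool_pos: [572.1, 3.3, 126.1]
tcp_rot: [180.0, -0.0, 13.5]
ft_force: [-0.4, 0.5, -0.3]
finger_gap: 27.0
grip_force: 63.3
```

>>> apply_moves:
  series: "0 0 0 0 1; 0 0 0 0 1; 0 0 0 0 1; 0 0 0 0 1; 0 0 0 0 1"

```text
time: 51.23
tool_pos: [572.1, 3.3, 126.1]
tcp_rot: [-180.0, 0.0, 13.5]
ft_force: [0.5, -0.1, -1.7]
finger_gap: 26.7
grip_force: 63.3
```

>>> apply_moves:
  series: "0 0 0 0 1; 0 0 0 0 1; 0 0 0 0 1; 0 0 0 0 1; 0 0 0 0 1"

```text
time: 51.65
tool_pos: [572.1, 3.3, 126.1]
tcp_rot: [180.0, 0.0, 13.5]
ft_force: [0.3, 1.3, -1.8]
finger_gap: 27.0
grip_force: 63.3
```

>>> apply_moves:
  series: "0 0 0 0 1; 0 0 0 0 1; 0 0 0 0 1; 0 0 0 0 1; 0 0 0 0 1"

```text
time: 52.07
tool_pos: [572.1, 3.3, 126.1]
tcp_rot: [-180.0, -0.0, 13.5]
ft_force: [-0.1, -0.2, -1.5]
finger_gap: 26.8
grip_force: 63.3
```

>>> apply_moves:
  series: "0 0 0 0 1; 0 0 0 0 1; 0 0 0 0 1; 0 0 0 0 1; 0 0 0 0 1"

```text
time: 52.48
tool_pos: [572.1, 3.3, 126.1]
tcp_rot: [-180.0, -0.0, 13.5]
ft_force: [0.3, 0.1, -2.1]
finger_gap: 26.7
grip_force: 63.3
```

>>> apply_moves:
  series: "0 0 0 0 1; 0 0 0 0 1; 0 0 0 0 1; 0 0 0 0 1; 0 0 0 0 1"

```text
time: 52.9
tool_pos: [572.1, 3.3, 126.1]
tcp_rot: [-180.0, -0.0, 13.5]
ft_force: [0.0, -0.7, -1.7]
finger_gap: 26.7
grip_force: 63.3
```

>>> apply_moves:
  series: "0 0 0 0 1; 0 0 0 0 1; 0 0 0 0 1; 0 0 0 0 1; 0 0 0 0 1"

```text
time: 53.32
tool_pos: [572.1, 3.3, 126.1]
tcp_rot: [180.0, -0.0, 13.5]
ft_force: [-0.3, -0.0, -1.4]
finger_gap: 26.5
grip_force: 63.3
```

>>> apply_moves:
  series: "0 0 0 0 1; 0 0 0 0 1; 0 0 0 0 1; 0 0 0 0 1; 0 0 0 0 1"

```text
time: 53.73
tool_pos: [572.1, 3.3, 126.1]
tcp_rot: [-180.0, -0.0, 13.5]
ft_force: [0.2, -0.9, -1.6]
finger_gap: 27.0
grip_force: 63.3
```

Run:
```python
from h import *
for n in('scene','top'):
    f,D,K,T=shot(n); P=cloud(D,K,T); fi=f.astype(int)
    b=(fi[...,0]>fi[...,2]+25)&(abs(P[...,0]-457)<80)&(abs(P[...,1]-96)<110)&(P[...,2]<20)
    b=cv2.morphologyEx(b.astype(np.uint8),cv2.MORPH_OPEN,np.ones((2,2))); v,u=np.nonzero(b)
    print('pad',n,len(u),cv2.minAreaRect(cast(np.c_[u,v],K,T,8)[:,:2].astype(np.float32)))
```

```text
pad scene 384 ((462.24908447265625, 90.27189636230469), (139.07472229003906, 66.58109283447266), 89.72184753417969)
pad top 73 ((452.1339111328125, 145.5930938720703), (15.852596282958984, 55.9497184753418), 89.60115051269531)
```

>>> apply_moves:
  series: "0 0 -0.08 0 1; -0.1 0 -0.04 0 1; -0.1 0 0 0 1; -0.1 0 0 0 1; 0 0 0 -0.0603 1"

```text
time: 54.25
tool_pos: [479.6, -18.1, 160.6]
tcp_rot: [-179.9, 0.3, 20.2]
ft_force: [-0.9, 0.3, -2.6]
finger_gap: 26.7
grip_force: 63.3
```

>>> apply_moves:
  series: "0 0 0 -0.0603 1; 0 0 0 -0.0603 1; 0 0 0 -0.0603 1; 0 0 0 -0.0603 1; 0 0 0 -0.0603 1"

```text
time: 54.67
tool_pos: [484.6, -17.7, 162.3]
tcp_rot: [180.0, -0.0, 55.3]
ft_force: [-0.1, -0.2, -1.9]
finger_gap: 27.0
grip_force: 63.3
```

>>> apply_moves:
  series: "0 0 0 -0.0603 1; 0 0 0 -0.0603 1; 0 0 0 -0.0603 1; 0 0 0 -0.0603 1; 0 0 0 -0.0603 1"

```text
time: 55.08
tool_pos: [484.6, -17.7, 162.2]
tcp_rot: [180.0, 0.0, 89.8]
ft_force: [-0.6, 0.0, -1.9]
finger_gap: 26.6
grip_force: 63.3
```

>>> apply_moves:
  series: "0 0 0 0 1; 0 0 0 0 1; 0 0 0 0 1"

```text
time: 55.33
tool_pos: [484.6, -17.7, 162.2]
tcp_rot: [180.0, 0.0, 89.2]
ft_force: [-0.3, 0.4, -1.4]
finger_gap: 26.7
grip_force: 63.3
```

Run:
```python
from h import *
plan((458.2,96.3,150,89.5),(458.2,96.3,34,89.5))
f,D,K,T=shot('wrist'); P=cloud(D,K,T); fi=f.astype(int); b=(fi[...,0]>fi[...,2]+20)&(abs(P[...,2]-8)<5); print(b.sum(), P[b].min(0).round(1),P[b].max(0).round(1))
```

```text
t 55.33 at [484.6 -17.7 162.2] [180.     0.    89.24] F [-0.3  0.4 -1.4] gap 26.7 grip 63.3
-> (458.2, 96.3, 150, 89.5) | twist 1 x -0.0023 | shift 4 x [ 0.0948 -0.0228  0.0101]
-> (458.2, 96.3, 34, 89.5) | twist 0 x 0 | shift 4 x [0.     0.     0.0967]
5832 [423.9  51.3   4.9] [492.3 144.5  11.1]
```

>>> apply_moves:
  series: "0.095 -0.023 0.01 0 1; 0.095 -0.023 0.01 0 1; 0.095 -0.023 0.01 0 1; 0.095 -0.023 0.01 0 1; 0 0 0.09 0 1"

```text
time: 55.8
tool_pos: [460.4, 101.1, 127.6]
tcp_rot: [179.5, -0.2, 89.5]
ft_force: [1.9, -0.6, -1.0]
finger_gap: 26.8
grip_force: 63.5
```

>>> apply_moves:
  series: "0 0 0.1 0 1; 0 0 0.1 0 1; 0 0 0.06 0 1; 0 0 0 0 1; 0 0 0 0 1"

```text
time: 56.22
tool_pos: [457.0, 96.5, 44.4]
tcp_rot: [-179.8, 0.0, 89.4]
ft_force: [0.8, 0.1, -1.8]
finger_gap: 26.7
grip_force: 63.2
```

>>> apply_moves:
  series: "0 0 0 0 1; 0 0 0 0 1; 0 0 0 0 1"
  squeeze: 25

```text
time: 56.47
tool_pos: [459.6, 96.7, 47.0]
tcp_rot: [179.8, -0.0, 89.4]
ft_force: [0.2, 0.9, -2.0]
finger_gap: 27.0
grip_force: 63.2
```

Run:
```python
from h import *
plan((458.2,96.3,34,89.5))
```

```text
t 56.47 at [459.6  96.7  47. ] [ 1.7981e+02 -2.0000e-02  8.9440e+01] F [ 0.2  0.9 -2. ] gap 27.0 grip 63.2
-> (458.2, 96.3, 34, 89.5) | twist 1 x -0.0005 | shift 1 x [-0.0013 -0.0047  0.0434]
```

>>> apply_moves:
  series: "0 -0.003 0.02 0 1; 0 0 0.02 0 1; 0 0 0.015 0 1; 0 0 0.01 0 1; 0 0 0 0 1"

```text
time: 56.88
tool_pos: [456.1, 96.5, 24.4]
tcp_rot: [-179.9, 0.0, 89.5]
ft_force: [-0.5, -0.5, -0.8]
finger_gap: 26.8
grip_force: 63.2
```

>>> apply_moves:
  series: "0 0 0.01 0 1; 0 0 0.01 0 1; 0 0 0.005 0 1; 0 0 0 0 1; 0 0 0 0 1"

```text
time: 57.3
tool_pos: [458.4, 96.2, 19.7]
tcp_rot: [179.9, 0.0, 89.5]
ft_force: [-4.2, -3.5, 11.6]
finger_gap: 26.9
grip_force: 65.6
```

Run:
```python
from h import *
pitch(); plan((458.2,96.3,14,89.5))
```

```text
nose-down deg 8.19 top z(tool) at x=0 -22.8 n 1572 head x [30.9 64.  86.5] top [-47.5] head y [-20.   20.2]
t 57.35 at [458.4  96.2  19.6] [1.7989e+02 3.0000e-02 8.9480e+01] F [-4.8 -5.1 13. ] gap 27.1 grip 65.5
-> (458.2, 96.3, 14, 89.5) | twist 1 x -0.0002 | shift 1 x [ 0.0002 -0.0005  0.0187]
```

Rotating back as hoped; continue gently.

>>> apply_moves:
  series: "0 0 0.007 0 1; 0 0 0.007 0 1; 0 0 0 0 1; 0 0 0 0 1"

```text
time: 57.68
tool_pos: [459.5, 95.7, 16.2]
tcp_rot: [179.8, 0.1, 89.5]
ft_force: [-3.2, -8.4, 13.9]
finger_gap: 26.9
grip_force: 66.7
```

>>> apply_moves:
  series: "0 0 0.004 0 1; 0 0 0.003 0 1; 0 0 0 0 1; 0 0 0 0 1"

```text
time: 58.02
tool_pos: [459.9, 95.5, 14.4]
tcp_rot: [179.7, 0.1, 89.5]
ft_force: [-1.8, -9.5, 16.2]
finger_gap: 27.0
grip_force: 67.2
```

Run:
```python
from h import *
pitch(); plan((458.2,96.3,14,89.5))
```

```text
nose-down deg 2.22 top z(tool) at x=0 -23.4 n 1565 head x [ 31.5  68.2 109.1] top [-55.] head y [-20.8  21. ]
t 58.07 at [459.9  95.5  14.4] [1.7972e+02 9.0000e-02 8.9470e+01] F [-2.2 -9.5 15.7] gap 26.9 grip 67.2
-> (458.2, 96.3, 14, 89.5) | twist 1 x -0.0003 | shift 1 x [ 0.0026 -0.0058  0.0012]
```

>>> apply_moves:
  series: "0 -0.004 0.003 0 1; 0 0 0 0 1; 0 0 0 0 0.3; 0 0 0 0 0.2; 0 0 0 0 0.1"

```text
time: 58.48
tool_pos: [455.9, 96.7, 10.9]
tcp_rot: [180.0, -0.0, 89.5]
ft_force: [-0.4, 0.8, 0.1]
finger_gap: 38.4
grip_force: 0.0
```

>>> apply_moves:
  series: "0 0 0 0 0; 0 0 0 0 -0.2; 0 0 0 0 -0.3; 0 0 -0.03 0 -0.3; 0 0 -0.1 0 -0.3"

```text
time: 58.9
tool_pos: [451.8, 96.3, 46.3]
tcp_rot: [-179.5, 0.1, 89.5]
ft_force: [-0.4, 0.4, -0.9]
finger_gap: 55.7
grip_force: 0.0
```

>>> apply_moves:
  series: "0 0 -0.12 0 -0.3; 0 0 -0.12 0 -0.3; 0 0 -0.12 0 -0.3; 0 0 -0.12 0 -0.3; 0 0 0 0 -0.3"

```text
time: 59.32
tool_pos: [460.0, 97.1, 203.2]
tcp_rot: [179.3, -0.1, 89.5]
ft_force: [0.8, 0.4, 1.0]
finger_gap: 55.6
grip_force: 0.0
```

>>> apply_moves:
  series: "0 0 0 0 -0.3; 0 0 0 0 -0.3; 0 0 0 0 -0.3"

```text
time: 59.57
tool_pos: [454.9, 96.5, 192.6]
tcp_rot: [-179.9, 0.0, 89.5]
ft_force: [-0.3, -0.2, 0.1]
finger_gap: 55.3
grip_force: 0.0
```

Run:
```python
from h import *
plan(); f,D,K,T=shot('wrist'); cv2.imwrite('pics/w7.png',f); P=cloud(D,K,T)
R=(abs(P[...,0]-455)<60)&(abs(P[...,1]-100)<110)
def rect(m,n):
    m=m.astype(np.uint8); m=cv2.morphologyEx(m,cv2.MORPH_OPEN,np.ones((3,3))); c=max(cv2.findContours(m,cv2.RETR_EXTERNAL,cv2.CHAIN_APPROX_NONE)[0],key=cv2.contourArea)
    X=P[c[:,0,1],c[:,0,0]]; r=cv2.minAreaRect(X[:,:2].astype(np.float32)); q=P[m>0]; k=np.polyfit(q[:,1],q[:,2],1); print(n,np.round(r[0],1),np.round(r[1],1),round(r[2],1),'z',np.median(q[:,2]).round(1),'slope',np.degrees(k[0]).round(1))
rect(R&(P[...,2]>31)&(P[...,2]<40),'handle'); rect(R&(P[...,2]>60)&(P[...,2]<80),'head'); 
fi=f.astype(int); rect(R&(fi[...,0]>fi[...,2]+20)&(P[...,2]<14),'pad'); rect(R&(P[...,2]>4)&(P[...,2]<85),'all'); bays()
```

```text
t 59.57 at [454.9  96.5 192.6] [-1.7986e+02  1.0000e-02  8.9470e+01] F [-0.3 -0.2  0.1] gap 55.3 grip 0.0
handle [459.9  83.1] [99.1 27.8] 89.1 z 35.9 slope -0.4
head [460.4 152.9] [25.8 44.1] 89.4 z 65.8 slope 9.6
pad [434.6  95.1] [136.4  20.8] 89.6 z 8.0 slope -0.0
all [458.5 103.8] [157.1  70.1] 89.4 z 35.2 slope 15.9
bay 4 x 0.1 dy 0.3 size 88.8 27.0 ang -0.1 h [11.6 17.7 19.1] tilt [ 0.1 -6.9]
bay 2 x 0.0 dy -0.7 size 63.8 26.0 ang 0.1 h [16.  17.8 19.3] tilt [ 0.3 -0.3]
```

Run:
```python
from h import *
plan((520,330,192,89.5),(580,389,192,89.5),(580,389,75,89.5))
```

```text
t 59.67 at [454.8  96.5 192.2] [-1.7982e+02  2.0000e-02  8.9470e+01] F [ 0.6  0.4 -0.2] gap 55.0 grip 0.0
-> (520, 330, 192, 89.5) | twist 1 x -0.0002 | shift 7 x [1.114e-01 3.010e-02 1.000e-04]
-> (580, 389, 192, 89.5) | twist 0 x 0 | shift 3 x [ 0.0661  0.0661 -0.    ]
-> (580, 389, 75, 89.5) | twist 0 x 0 | shift 4 x [0.     0.     0.0975]
```

View pics/w7.png

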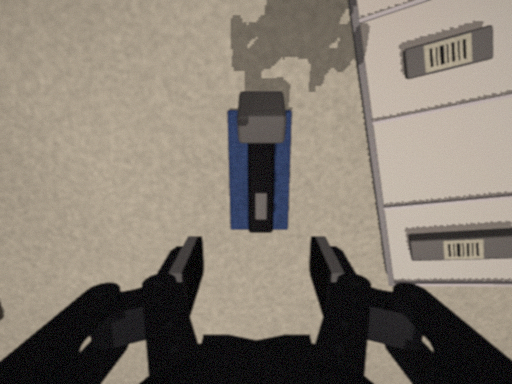

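The scanner lies flat, centred on the pad (260,165); cartridges fine in bays 2 and 4. On to the key, taking a look from half-way.

>>> apply_moves:
  series: "0.1115 0.03 0 0 1; 0.1115 0.03 0 0 1; 0.1115 0.03 0 0 1; 0.1115 0.03 0 0 1; 0.1115 0.03 0 0 1"

```text
time: 60.08
tool_pos: [502.0, 264.8, 192.4]
tcp_rot: [-179.9, 0.1, 89.5]
ft_force: [0.4, -0.4, -0.4]
finger_gap: 0.2
grip_force: 0.0
```

>>> apply_moves:
  series: "0.1115 0.03 0 0 1; 0.1115 0.03 0 0 1; 0 0.066 0 0 1; 0 0.066 0 0 1; 0 0.066 0 0 1"

```text
time: 60.5
tool_pos: [580.1, 330.4, 191.8]
tcp_rot: [-179.8, 0.1, 89.6]
ft_force: [0.4, -0.3, -0.7]
finger_gap: -0.5
grip_force: 0.0
```

>>> apply_moves:
  series: "0 0 0 0 1; 0 0 0 0 1; 0 0 0 0 1"

```text
time: 60.75
tool_pos: [579.5, 329.3, 192.5]
tcp_rot: [-179.9, 0.1, 89.5]
ft_force: [-0.6, 0.6, -0.6]
finger_gap: -0.4
grip_force: 0.0
```

Run:
```python
from h import *
bays(); f,D,K,T=shot('wrist'); P=cloud(D,K,T)
b=((np.hypot(P[...,0]-580,P[...,1]-389)<32)&(P[...,2]>58.5)&(P[...,2]<68)).astype(np.uint8); c=max(cv2.findContours(b,cv2.RETR_EXTERNAL,cv2.CHAIN_APPROX_NONE)[0],key=cv2.contourArea)
X=P[c[:,0,1],c[:,0,0]]; print('key',cv2.minEnclosingCircle(X[:,:2].astype(np.float32)),np.median(P[b>0][:,2]))
plan((580,389,75,89.5))
```

```text
bay 2 x 14.5 dy 11.3 size 24.3 4.3 ang -1.4 h [ 9.5 13.8 17.7] tilt [  3.5 -60.6]
bay 1 x 2.6 dy 1.3 size 48.0 26.0 ang 1.5 h [12.  17.6 18.9] tilt [-1.3 -4.6]
key ((580.8335571289062, 391.04010009765625), 15.864762306213379) 61.87083636524014
t 60.85 at [579.5 329.6 193.4] [-1.7994e+02  2.0000e-02  8.9490e+01] F [-0.3  0.7  1.1] gap -0.1 grip 0.0
-> (580, 389, 75, 89.5) | twist 1 x -0.0001 | shift 4 x [ 0.0495 -0.      0.0987]
```

>>> apply_moves:
  series: "0.102 0.004 0 0 1; 0.102 0 0 0 1; 0 0 0.1 0 1; 0 0 0.1 0 1; 0 0 0.1 0 1"

```text
time: 61.27
tool_pos: [581.9, 392.0, 104.1]
tcp_rot: [179.9, -0.1, 89.6]
ft_force: [0.0, -0.1, -0.4]
finger_gap: -0.1
grip_force: 0.0
```

>>> apply_moves:
  series: "0 0 0.08 0 1; 0 0 0 0 1; 0 0 0 0 1; 0 0 0 0 1"

```text
time: 61.6
tool_pos: [582.9, 391.4, 82.2]
tcp_rot: [179.9, -0.1, 89.5]
ft_force: [-0.8, -0.1, -0.2]
finger_gap: 0.0
grip_force: 0.0
```

>>> apply_moves:
  series: "0 0 0.015 0 1; 0 0 0.015 0 1; 0 0 0.01 0 1; 0 0 0.01 0 1; 0 0 0 0 1"

```text
time: 62.02
tool_pos: [581.9, 390.6, 64.2]
tcp_rot: [-180.0, 0.0, 89.5]
ft_force: [0.3, 0.3, -0.0]
finger_gap: -0.2
grip_force: 0.0
```

>>> apply_moves:
  series: "0 0 0.01 0 1; 0 0 0.007 0 1; 0 0 0.007 0 1; 0 0 0 0 1; 0 0 0 0 1"

```text
time: 62.43
tool_pos: [582.5, 391.0, 58.1]
tcp_rot: [180.0, -0.0, 89.5]
ft_force: [-1.0, -0.7, 3.3]
finger_gap: -0.3
grip_force: 1.8
```

>>> apply_moves:
  series: "0 0 0.004 0 1; 0 0 0.003 0 1; 0 0 0 0 1; 0 0 0 0 1"

```text
time: 62.77
tool_pos: [582.5, 390.9, 56.1]
tcp_rot: [180.0, -0.0, 89.5]
ft_force: [-1.0, -1.8, 4.7]
finger_gap: 0.2
grip_force: 2.7
```

>>> apply_moves:
  series: "0 0 0.004 0 1; 0 0 0.003 0 1; 0 0 0 0 1; 0 0 0 0 1"

```text
time: 63.1
tool_pos: [582.7, 391.0, 55.9]
tcp_rot: [179.9, -0.0, 89.5]
ft_force: [-5.7, -3.9, 16.4]
finger_gap: 0.1
grip_force: 8.3
```

>>> apply_moves:
  series: "0 0 0.002 0 1; 0 0 0.002 0 1; 0 0 0 0 1; 0 0 0 0 1"

```text
time: 63.43
tool_pos: [582.7, 391.1, 55.8]
tcp_rot: [179.9, -0.0, 89.5]
ft_force: [-9.7, -6.3, 23.0]
finger_gap: 0.1
grip_force: 11.5
```

Fully down against the stop. Release and check everything.

>>> apply_moves:
  series: "0 0 -0.02 0 1; 0 0 -0.03 0 1; 0 0 -0.1 0 1; 0 0 -0.12 0 1; 0 0 -0.12 0 1"

```text
time: 63.85
tool_pos: [581.0, 390.1, 168.7]
tcp_rot: [-179.8, 0.1, 89.5]
ft_force: [0.6, 0.5, 0.6]
finger_gap: -0.3
grip_force: 0.0
```

>>> apply_moves:
  series: "-0.12 -0.05 -0.05 0 1; -0.12 -0.05 0 0 1; -0.12 -0.05 0 0 1; -0.12 -0.05 0 0 1; -0.12 -0.05 0 0 1"

```text
time: 64.27
tool_pos: [504.3, 210.2, 183.8]
tcp_rot: [-180.0, 0.0, 89.5]
ft_force: [0.7, -0.3, 0.6]
finger_gap: 0.1
grip_force: 0.0
```

>>> apply_moves:
  series: "0 0 0 0 1; 0 0 0 0 1; 0 0 0 0 1; 0 0 0 0 1"

```text
time: 64.6
tool_pos: [506.2, 212.5, 184.6]
tcp_rot: [180.0, -0.0, 89.5]
ft_force: [0.4, 0.2, 0.7]
finger_gap: -0.1
grip_force: 0.0
```

Run:
```python
from h import *
plan(); bays('top'); f=bays('scene'); cv2.imwrite('pics/s4.png',cv2.resize(f[40:290,150:400],(600,600)))
f,D,K,T=shot('scene');P=cloud(D,K,T); b=(np.hypot(P[...,0]-580,P[...,1]-389)<30)&(P[...,2]>57)&(P[...,2]<70);print('key z',np.median(P[b][:,2]))
```

```text
t 64.6 at [506.2 212.5 184.6] [ 1.7996e+02 -4.0000e-02  8.9500e+01] F [0.4 0.2 0.7] gap -0.1 grip 0.0
bay 2 x -1.0 dy -8.5 size 63.4 9.5 ang -1.4 h [11.4 15.4 21.5] tilt [-1.7 -0.9]
bay 4 x 2.6 dy 0.4 size 95.1 26.1 ang -0.1 h [12.3 17.8 21.8] tilt [-0.9  1.6]
bay 4 x 1.6 dy -0.9 size 97.9 29.2 ang 0.0 h [10.5 18.  21.7] tilt [-0.3  6.8]
bay 2 x -0.9 dy -1.4 size 64.7 28.1 ang 1.5 h [11.1 17.9 21.6] tilt [0.  6.2]
bay 1 x 1.4 dy -0.7 size 49.0 32.5 ang 11.5 h [11.8 18.3 21.9] tilt [-2.1  3.8]
key z 62.02203919318208
```

View pics/s4.png

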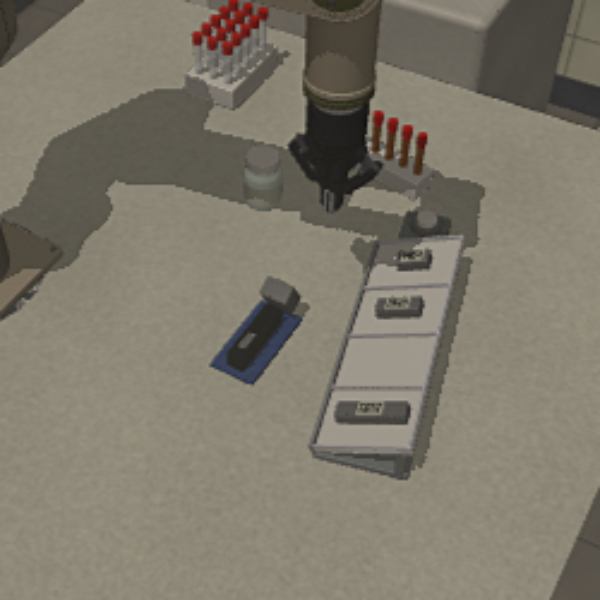

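The cartridges lie in bays 1, 2 and 4 at (415,258), (400,305) and (372,410). The scanner is on its pad at (258,335), the key is back up, and the arm touches nothing.

```bash
python3 -c "
from bench import hand_in; print(hand_in())"
```

```text
the job is handed in; nothing more can be done
None
```

The job is handed in at about 65 s: the 48, 64 and 96 mm cartridges are in bays 1, 2 and 4 (the 80 mm one is missing, so bay 3 is empty), each got a hold of over 3 s in order (the scanner gives no read signal to confirm), the scanner is flat on its pad, and the key was pressed fully and released.

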